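Post a dead flat battery pack into the battery-collection box

ROBOT

A 6-joint arm with a two-finger parallel gripper is mounted at the origin on the work surface. World frame = base frame: x ahead of the robot, y to its left, z up, the work surface at z = 0. Lengths are in m, angles in rad, forces in N, time in s.
With the tool pointing down it reaches from about 0.35 to 0.925 m from the base axis. Payload 6.4 kg.
Tool frame: the origin (TCP) lies at the centre of the arm's flange, where the gripper is bolted on; the fingertips stand 199 mm ahead of it and the grasp point (between the pads) lies 180 mm ahead of it; z points along the fingers, x is the direction in which the jaws open and shut, and the axes are right-handed (so a half turn about z gives the same grasp; the last joint's range is limited). The gripper opens to 94 mm and grips with 3 to 60 N. Pads are 16 mm wide; open, the fingers measure 119 mm over their backs; the gripper's body (75 mm by 177 mm) begins 78 mm behind the grasp point.
Start: joints at [1.076, 0.245, 1.558, -0, 1.339, -0.174], TCP at [0.205, 0.617, 0.405] pointing down, gripper open.
Joint ranges: [-3.13, 3.13], [-1.02, 2.26], [0.13, 2.54], [-0.95, 4.09], [0.21, 2.88], [-2.74, 2.74]. Speed limits (rad/s): [2.57, 2.57, 3.14, 3.14, 3.14, 3.14].

INTERFACE

Orientations are given as a rotation vector (axis times angle).
In Python, from cell import * gives the robot as it stands. The module is installed in compiled form; this text tells all that it offers.
- The arm moves only by the tool play_rows, never from a script. Its argument "motion" is a list of rows, each an object with "dp": the shift along the tool's x, y, z in mm, a list of three; "twist": the turn about the tool's z in rad; "gripper": the finger opening in mm, from 0 to 94. A call has exactly 8 rows; each row shifts and turns the commanded pose from where the row before left it, along the tool's axes as they then stand; what a row does not reach is not made up. A row lasts 1/10 s, in which the tool goes at most 50 mm and 8.59 degrees, less where a joint would pass 70% of its speed; a pose out of reach is approached as far as the arm can. A call is refused whole if a number of a shift passes 50 or a number of a turn 0.15, either way. A call with a gripper value outside its range is refused whole. The fingers move at their own pace and stop on an object; the grip force is fixed at half the most. Time passes only in rows, so rows that do not move let the fingers close, or fill a call up. It gives the time, the measured TCP pose, the force and the opening at its end, in the units of the state.
- observe(): the state, without advancing time (a new reading comes with each control period).
- read_camera(name): name is "scene" or "side" or "wrist"; returns a dict with "color" (420x560x3 uint8, red, green, blue), "z_map" (420x560 float32, m along the optical axis (not along the pixel's ray), 0 where there is no reading), "intrinsics" (3x3 intrinsics, pixels), "extrinsics" (4x4, takes a point from world to camera coordinates). Camera axes: x right, y down, z forward; pixel columns grow to the right and rows downward; lengths in m; the calibration is good to about 2 mm. The wrist camera is an equidistant fisheye: a pixel r from the principal point sees the ray r / f radians off the axis. A picture is of the moment at which its call begins.
- sign_off(): hands the job in, once; it reports no verdict.
The state is a dict: "clock": time; "qpos": joint angles; "qd": joint speeds; "joint_torque": joint torques, N m; "tcp_pos": TCP position; "eef_rot": TCP orientation; "contact_force": force on the tool from outside, world axes, zero at the start; "ft_torque": the same for the moment, N m; "gripper_width": finger opening in m.
Only numpy, scipy, OpenCV 4.12 (cv2) and the standard library are available. Lean on these libraries where they do the work, as an engineer would, in place of code of your own. Each camera call takes 0.05 s, during which the arm holds its last target.

TASK

The slim flat battery pack lying on the bench mat is dead. Lift the steel flap on top of the grey battery-collection box, tip the pack up and post it end-first through the narrow slot so that it drops right inside, then shut the flap fully again. Leave the thick pack, the multimeter and the thruster where they are.

Things in the scene. Friction and masses are not known exactly. Their poses are not given: they have to be found in the camera images.
- flat_pack_mid (a point): Centre of the dead pack: a slim grey hard-plastic slab 150 x 56 x 12 mm, 0.15 to 0.3 kg, loose, with a black cap at one end (either end may go in first). It starts lying flat on the 3 mm thick bench mat. x along its length, y along its width, z through its thickness.
- slot (a point): Centre of the slot's mouth at the top face of the box's lid, 178 mm above the bench. The slot is 28 mm wide (x) and 78 mm long (y), cut in a flat 3 mm sheet. z is up. The pack passes endwise when tipped 45 degrees or steeper, its 56 mm width along y; it falls in when let go with well over half its length through. The open flap leans on the -x side, so let the pack's tail stand over the +x side.
- battery_box: Grey steel collection box, bolted down, 200 (x) x 250 (y) x 178 mm, with a flat lid; origin at the centre of its underside. The slot lies 20 mm to the +x side of the lid's middle. Inside it is hollow, 169 mm deep, and open under the whole lid, with 3 mm walls.
- flap (a joint): Angle of the flap that covers the slot: 0 shut (lying flat, 4 mm above the lid), grows as it is lifted about its hinge, which lies along y on the slot's -x side; 1.57 upright; 2.5 is the stop, where it leans back over the -x part of the lid. The hinge is stiff: the flap stays at the angle where it is left and needs about 2 N at its knob to move.
- flap_hinge (a point): Middle of the flap's hinge line, 24 mm to the -x side of the slot's centre and 4 mm above the lid. It turns with the flap: x runs from the hinge to the flap's free edge, 58 mm away, y along the hinge, z out of the flap's upper face. The flap is a plain steel sheet 58 mm (x) by 104 mm (y), 3 mm thick, centred on the hinge line.
- flap_knob (a point): Middle of the black round knob on the flap's upper face, 44 mm from the hinge line (x); turns with the flap. The knob is 29 mm tall and 15 mm across its waist (19 mm at its head); its foot is 13 mm below this point and its top 16 mm above, along the flap's z.
- thick_pack: A good battery pack, a thick block 115 x 72 x 50 mm, loose on the mat; origin at the centre of its underside. To be left alone.
- meter: A black hand-held multimeter, 75 x 155 x 38 mm, loose on the mat; origin at the centre of its underside. To be left alone.
- thruster: A small ducted thruster, 100 mm across and 62 mm tall, standing loose on the bench beyond the collection box; origin at the centre of its underside. To be left alone.
Not all that is in view belongs to the job. Of the things like the part that bears flat_pack_mid, leave any that is blue, purple or yellow; of the rest the larger one is meant.

How it is judged:
On the way, in this order (a step that is already met when the one before it is completed fails the run):
1. the flap is lifted clear of the slot (value of joint flap above 0.8 rad), for 0.2 s.
2. the flat pack is wholly inside the box (z of flat_pack_mid in the frame of slot below -0.07 m and x of flat_pack_mid in the frame of slot between -0.12 and 0.08 m and y of flat_pack_mid in the frame of slot between -0.125 and 0.125 m), for 0.2 s.
At the end, for the whole second after the job is handed in: The flat pack is inside the box (its centre within the walls and more than 70 mm below the lid's top), the flap is shut (joint below 0.08 rad), and the thick pack, the meter and the thruster are within 30 mm of where they started (all of step 2 and value of joint flap below 0.08 rad and distance of each of thick_pack, meter, thruster from where it was at the start of the episode below 0.03 m); the robot touches nothing.
It fails at once if the thick pack, the multimeter or the thruster is pushed away (more than 30 mm) (distance of any of thick_pack, meter, thruster from where it was at the start of the episode above 0.03 m).
It also fails if it takes over 72 s, if anything falls off the work surface, if the arm or the gripper's body presses on something with over 40 N, if the wrist force passes 120 N, or if a joint passes its speed limit or range.

## Working session

There is one attempt and no reset: what is moved stays moved. The work goes in short steps, Python scripts to look and compute and a tool call to move; the robot and the scene stay as the last step left them, time stands still between calls to the robot, and variables do not carry over. Pictures are saved under pics/ and viewed, and the job is handed in when it is done.

Besides the shell and the picture viewer there is one more tool, called after "Request:" as name([rows], argument=value, ...), one row to a line, values as JSON. play_rows: Moves the arm, as the interface text tells. Its arguments: {"type":"object","properties":{"motion":{"type":"array"}},"required":["motion"]}

```bash
mkdir -p pics; python3 - <<'E'
from cell import *
import cv2, numpy as np
s=observe(); print(s)
for n in ["scene","side","wrist"]:
    c=read_camera(n); cv2.imwrite(f"pics/a_{n}.png",c["color"][:,:,::-1]); print(n,c["intrinsics"].tolist(),np.round(c["extrinsics"],4).tolist(),c["z_map"].min(),c["z_map"].max())
    np.savez(f"a_{n}.npz",**c)
E
```

```text
{'clock': 0.0, 'qpos': array([ 1.07590004e+00,  2.45807483e-01,  1.55898569e+00,  6.12358257e-06,
        1.33870262e+00, -1.74098141e-01]), 'qd': array([ 0.00166597,  0.00116633,  0.00061835,  0.00289689, -0.00054074,
        0.00089313]), 'joint_torque': array([ 1.71055020e-03, -4.15819037e+01, -3.14610887e+01,  6.86104945e-02,
        3.29320156e-02, -1.39775657e-04]), 'tcp_pos': array([0.2048473 , 0.61664536, 0.40356445]), 'eef_rot': array([ 2.5470496 ,  1.83765039, -0.00269403]), 'contact_force': array([-0.21552359,  0.28874   , -0.48330438]), 'ft_torque': array([ 0.02504764, -0.02107462, -0.03113269]), 'gripper_width': 0.09403450361252677}
scene [[404.66371170561865, 0.0, 276.0824904029302], [0.0, 404.66371170561865, 210.37703106596928], [0.0, 0.0, 1.0]] [[-0.4036, 0.9149, 0.0044, 0.3633], [0.7584, 0.3373, -0.5577, -0.2676], [-0.5118, -0.2218, -0.83, 1.6875], [0.0, 0.0, 0.0, 1.0]] 0.0 3.3204613
side [[456.3998242435333, 0.0, 281.5904656492229], [0.0, 456.3998242435333, 208.64436423925025], [0.0, 0.0, 1.0]] [[0.8258, -0.564, 0.0073, -0.5171], [-0.4204, -0.6241, -0.6586, 0.1852], [0.376, 0.5408, -0.7524, 1.3559], [0.0, 0.0, 0.0, 1.0]] 0.0 3.4126987
wrist [[325.19226210127806, 0.0, 283.97226494456595], [0.0, 325.19226210127806, 211.5577025002569], [0.0, 0.0, 1.0]] [[0.3148, 0.9492, -0.0007, -0.6499], [0.9223, -0.3057, 0.2364, -0.0234], [0.2242, -0.0751, -0.9717, 0.3897], [0.0, 0.0, 0.0, 1.0]] 0.0 0.45803627
```

View pics/a_scene.png

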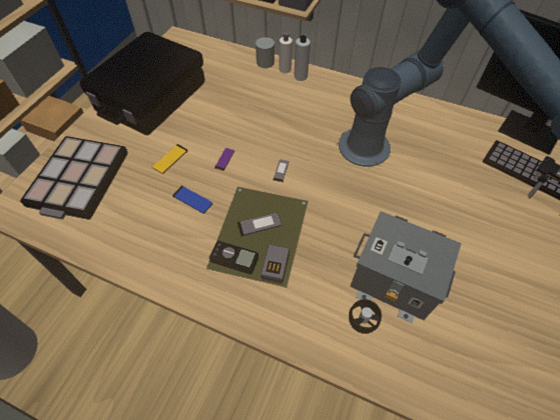

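View pics/a_side.png

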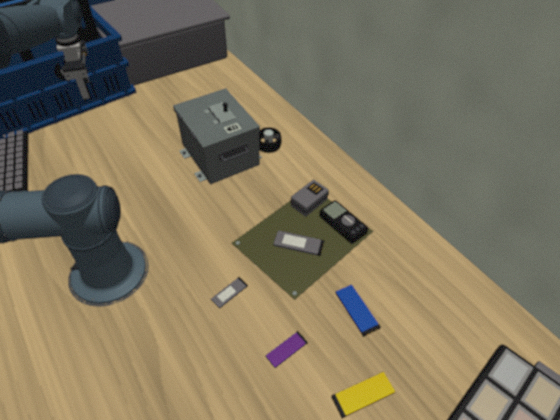

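View pics/a_wrist.png

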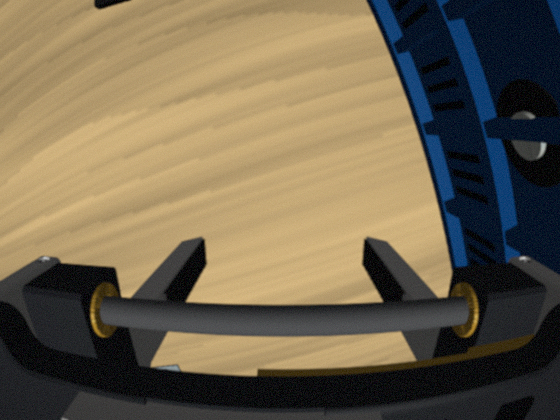

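Candidates for the pack, in scene pixels: grey slab on the mat (260,223), small grey slab (281,170), blue (193,199), purple (225,158) and yellow (170,158). By the description I choose the larger grey one, on the mat. Next I check it in a close crop and measure.

```bash
cat > h.py <<'E'
import numpy as np, cv2
def load(n,p="a"):
    return dict(np.load(f"{p}_{n}.npz"))
def cloud(c):
    K=c["intrinsics"];E=c["extrinsics"];z=c["z_map"].astype(float)
    v,u=np.mgrid[0:z.shape[0],0:z.shape[1]]
    P=np.stack([(u-K[0,2])/K[0,0]*z,(v-K[1,2])/K[1,1]*z,z],-1)
    W=(P-E[:3,3])@E[:3,:3]
    W[z<=0]=np.nan
    return W
def ray(c,u,v,h):
    K=c["intrinsics"];E=c["extrinsics"];R=E[:3,:3]
    d=R.T@np.array([(u-K[0,2])/K[0,0],(v-K[1,2])/K[1,1],1.]); o=-R.T@E[:3,3]
    return o+d*(h-o[2])/d[2]
def proj(c,p):
    K=c["intrinsics"];E=c["extrinsics"];q=E[:3,:3]@np.asarray(p)+E[:3,3]
    return K[:2,:2]@(q[:2]/q[2])+K[:2,2]
E
python3 - <<'E'
from h import *
for n,bx,pk in [("scene",(340,200,480,340),(195,180,325,290)),("side",(160,80,290,190),(225,170,385,300))]:
    c=load(n);W=cloud(c);im=c["color"][:,:,::-1]
    for k,(x0,y0,x1,y1) in dict(box=bx,pack=pk).items():
        f=5 if k=="pack" else 5
        cv2.imwrite(f"pics/b_{n}_{k}.png",cv2.resize(im[y0:y1,x0:x1],None,fx=f,fy=f,interpolation=cv2.INTER_CUBIC)[:600,:800])
    x0,y0,x1,y1=bx
    S=W[y0:y1,x0:x1].reshape(-1,3);S=S[np.isfinite(S[:,0])]
    L=S[abs(S[:,2]-0.178)<0.006]; r=cv2.minAreaRect((L[:,:2]*1000).astype(np.float32)); print(n,"lid",len(L),r,np.median(L[:,2]))
    hi=S[S[:,2]>0.19]; print("knob",len(hi),hi.mean(0) if len(hi) else 0, hi.max(0) if len(hi) else 0)
    x0,y0,x1,y1=pk
    # pack by mask depth: z between 10 and 20 mm
    Wp=W[y0:y1,x0:x1]; m=((Wp[...,2]>0.010)&(Wp[...,2]<0.022)).astype(np.uint8)
    m=cv2.morphologyEx(m,cv2.MORPH_OPEN,np.ones((3,3)))
    nc,lab,st,_=cv2.connectedComponentsWithStats(m)
    for i in range(1,nc):
        if st[i,4]>80:
            P=Wp[lab==i]; print("comp",st[i],P.mean(0),cv2.minAreaRect((P[:,:2]*1000).astype(np.float32)))
E
```

```text
scene lid 5162 ((526.8215942382812, 273.25030517578125), (258.34100341796875, 219.26365661621094), 86.52274322509766) 0.17801874885614052
knob 47 [0.57132889 0.26981815 0.20666227] [0.577973   0.27889729 0.21680356]
comp [ 43  33  43  22 498] [ 0.52856038 -0.23273145  0.01503375] ((527.12841796875, -230.89788818359375), (59.73145294189453, 151.2819366455078), 41.49696731567383)
side lid 2781 ((526.5499877929688, 266.3455810546875), (266.977294921875, 217.04415893554688), 86.82373046875) 0.17682265109593873
knob 35 [0.56721551 0.26138533 0.20414909] [0.57708082 0.27170355 0.21655573]
comp [ 51  61  48  23 623] [ 0.52886218 -0.24032129  0.01437371] ((526.9420776367188, -237.61825561523438), (59.214847564697266, 150.1715087890625), 39.87147903442383)
```

View pics/b_scene_box.png

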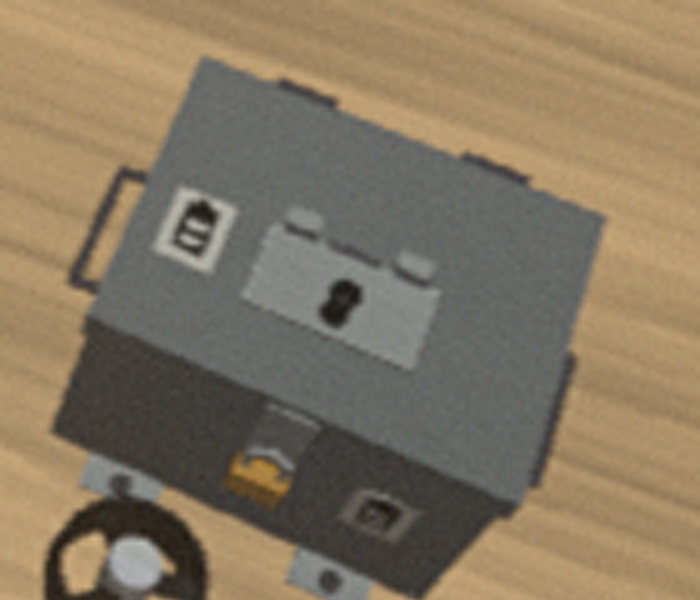

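View pics/b_scene_pack.png

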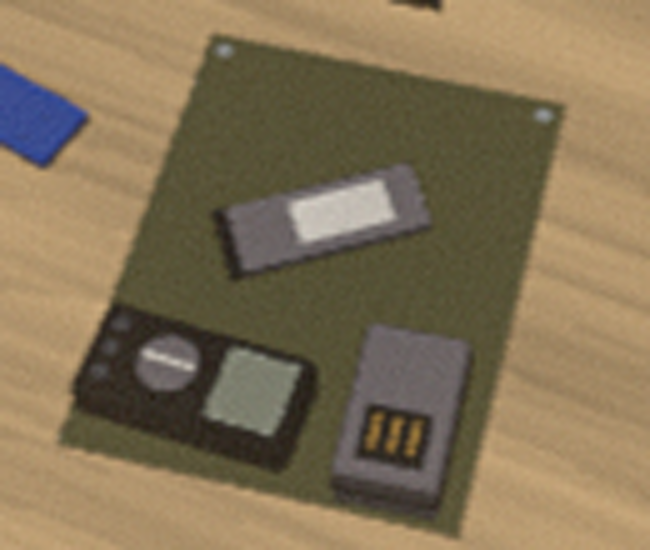

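View pics/b_side_box.png

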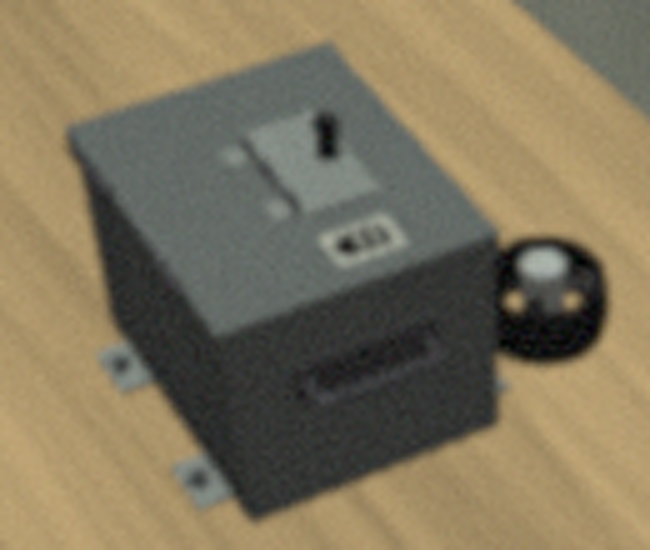

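View pics/b_side_pack.png

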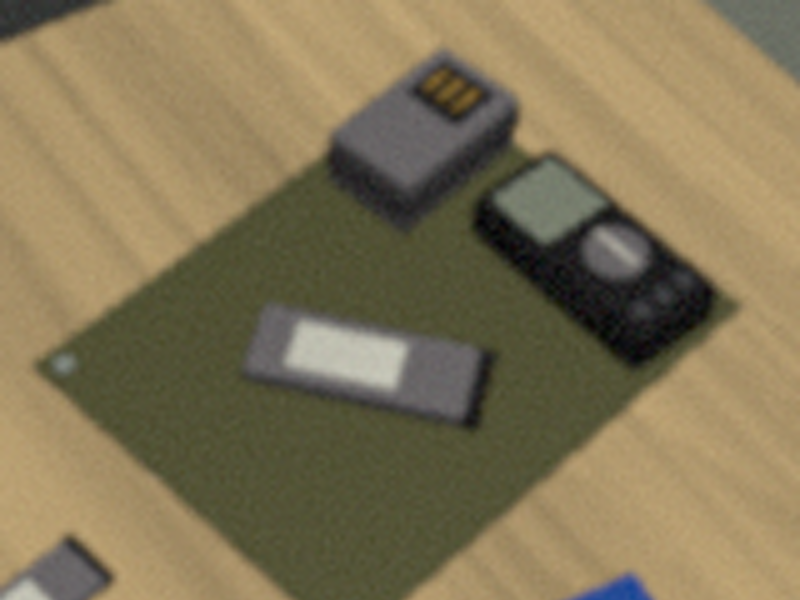

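The crops show the grey slab (scene 260,223; label, black cap at its left end) is clearly the larger grey one. The box's flap hinges on the robot's side, and the knob is at about (408,258). Now the exact geometry from rays.

```bash
python3 - <<'E'
from h import *
c=load("scene");d=load("side")
f=lambda l,x0,y0,h,cc:np.array([ray(cc,x0+(u+.5)/5-.5,y0+(v+.5)/5-.5,h) for u,v in l])
lid=f([(203,58),(605,217),(518,503),(90,318)],340,200,.178,c)
lid2=f([(332,44),(497,235),(218,335),(70,132)],160,80,.178,d)
fl=f([(272,222),(440,290),(415,370),(243,297)],340,200,.184,c)
fl2=f([(312,108),(382,188),(305,213),(240,133)],160,80,.184,d)
for a in (lid,lid2,fl,fl2):
    print(np.round(a[:,:2]*1000,1).tolist(), "mean",np.round(a[:,:2].mean(0)*1000,1)); 
    e=np.roll(a,-1,0)-a; print(np.round(np.hypot(e[:,0],e[:,1])*1000), np.round(np.degrees(np.arctan2(e[:,1],e[:,0])),1))
# pack corners
p=f([(408,165),(430,223),(237,278),(216,212)],195,180,.015,c)
p2=f([(265,305),(492,350),(475,427),(243,377)],225,170,.015,d)
for a in (p,p2):
    print(np.round(a[:,:2]*1000,1).tolist(), "mean",np.round(a[:,:2].mean(0)*1000,1)); 
    e=np.roll(a,-1,0)-a; print(np.round(np.hypot(e[:,0],e[:,1])*1000), np.round(np.degrees(np.arctan2(e[:,1],e[:,0])),1))
E
python3 - <<'E'
from cell import *
from scipy.spatial.transform import Rotation as R
s=observe();print(R.from_rotvec(s["eef_rot"]).as_matrix().round(3))
E
```

```text
[[420.2, 150.6], [434.0, 405.4], [638.9, 392.1], [626.1, 139.9]] mean [529.8 272. ]
[255. 205. 253. 206.] [ 86.9  -3.7 -92.9 177. ]
[[639.7, 382.8], [621.7, 129.7], [419.6, 143.7], [434.5, 391.8]] mean [528.9 262. ]
[254. 203. 249. 205.] [-94.1 176.   86.6  -2.5]
[[523.4, 220.8], [528.0, 323.2], [585.3, 320.9], [579.7, 218.1]] mean [554.1 270.7]
[102.  57. 103.  56.] [ 87.4  -2.2 -93.1 177.2]
[[585.3, 314.8], [580.0, 209.1], [523.4, 214.4], [529.4, 317.1]] mean [554.5 263.9]
[106.  57. 103.  56.] [-92.9 174.6  86.7  -2.4]
[[460.7, -193.4], [500.0, -158.8], [597.3, -265.1], [554.1, -303.5]] mean [ 528.  -230.2]
[ 52. 144.  58. 144.] [  41.3  -47.5 -138.3  130.3]
[[497.7, -165.5], [594.9, -274.1], [550.5, -314.7], [454.9, -204.8]] mean [ 524.5 -239.8]
[146.  60. 146.  58.] [ -48.2 -137.6  131.    42.5]
[[ 0.315  0.949 -0.001]
 [ 0.949 -0.315 -0.001]
 [-0.001 -0.    -1.   ]]
```

```bash
cat >> h.py <<'E'
from scipy.spatial.transform import Rotation as Rot
YAW=np.radians(-3.1); BX=np.array([np.cos(YAW),np.sin(YAW),0]);BY=np.array([-np.sin(YAW),np.cos(YAW),0])
HINGE=np.array([.5293,.267,.182])-0.004*BX
def go(s,tgt,yaw_tool=None):
    """shift in tool axes (mm) to tgt after twist; yaw in deg of tool x"""
    M=Rot.from_rotvec(s["eef_rot"]).as_matrix(); y=np.degrees(np.arctan2(M[1,0],M[0,0]));tw=0
    if yaw_tool is not None:
        dy=(yaw_tool-y+90)%180-90; tw=-np.radians(dy); M=M@Rot.from_rotvec([0,0,tw]).as_matrix()
    dp=M.T@(np.asarray(tgt)-s["tcp_pos"])*1000
    print("tool yaw",y.round(2),"twist",round(tw,3),"dp",dp.round(1),"pos",s["tcp_pos"].round(4),"F",s["contact_force"].round(1),"w",round(s["gripper_width"]*1000,1),"t",round(s["clock"],2))
    return dp,tw
E
python3 - <<'E'
from h import *; from cell import *
go(observe(),HINGE+.044*BX+[0,0,.199+.060],86.9)
print(HINGE+.044*BX)
E
```

```text
tool yaw 71.62 twist -0.267 dp [-331.7  382.8  -37. ] pos [0.2049 0.6167 0.4038] F [-0.2  0.7  0.2] w 94.0 t 0.15
[0.56924147 0.26483685 0.182     ]
```

Request:
play_rows([
  {"dp":[0,0,-18],"twist":-0.13,"gripper":94},
  {"dp":[0,0,-19],"twist":-0.137,"gripper":94},
  {"dp":[-27,32,0],"twist":0,"gripper":94},
  {"dp":[-27,32,0],"twist":0,"gripper":60},
  {"dp":[-27,32,0],"twist":0,"gripper":45},
  {"dp":[-27,32,0],"twist":0,"gripper":45},
  {"dp":[-27,32,0],"twist":0,"gripper":45},
  {"dp":[-27,32,0],"twist":0,"gripper":45},
])

```text
clock: 0.95
tcp_pos: [0.3889, 0.4434, 0.4414]
eef_rot: [-2.28, -2.161, 0.001]
contact_force: [0.1, 0.1, 0.1]
gripper_width: 0.0574
```

Request:
play_rows([
  {"dp":[-27,32,0],"twist":0,"gripper":45},
  {"dp":[-27,32,0],"twist":0,"gripper":45},
  {"dp":[-27,32,0],"twist":0,"gripper":45},
  {"dp":[-27,32,0],"twist":0,"gripper":45},
  {"dp":[-27,30,0],"twist":0,"gripper":45},
  {"dp":[-20,20,0],"twist":0,"gripper":45},
  {"dp":[0,0,0],"twist":0,"gripper":45},
  {"dp":[0,0,0],"twist":0,"gripper":45},
])

```text
clock: 1.75
tcp_pos: [0.5574, 0.2803, 0.4412]
eef_rot: [-2.281, -2.159, 0.001]
contact_force: [-0.7, 0.8, 0.8]
gripper_width: 0.0452
```

```bash
cat > look.py <<'E'
import sys
from h import *; from cell import *
def shot(p,names=("scene","side","wrist")):
    for n in names:
        c=read_camera(n); np.savez(f"{p}_{n}.npz",**c); cv2.imwrite(f"pics/{p}_{n}.png",c["color"][:,:,::-1])
if __name__=="__main__": shot(sys.argv[1],sys.argv[2:] or ("scene","side","wrist"))
E
python3 look.py c wrist; python3 - <<'E'
from h import *; from cell import *
go(observe(),HINGE+.044*BX+[0,0,.199+.060],86.9)
c=load("wrist","c");print(c["extrinsics"].round(4).tolist())
E
```

```text
tool yaw 86.94 twist 0.001 dp [-15.4  13.2   0.3] pos [0.5569 0.2809 0.4413] F [-0.5  0.7  0. ] w 45.2 t 1.8
[[0.0541, 0.9985, 0.0008, -0.3112], [0.9704, -0.0528, 0.2358, -0.5577], [0.2355, -0.012, -0.9718, 0.2979], [0.0, 0.0, 0.0, 1.0]]
```

View pics/c_wrist.png

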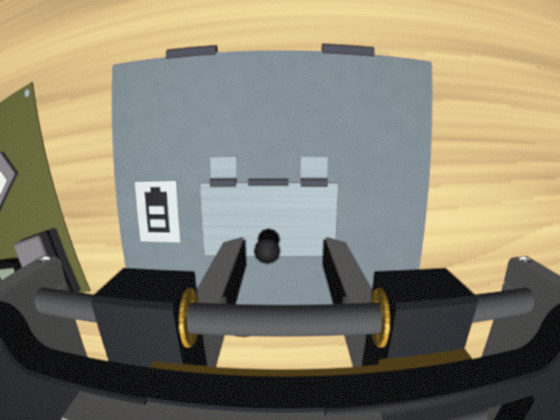

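The wrist view shows the box lid, flap (202–337, 183–256), knob head at (268,245) and hinge near row 183. I refine the flap's position from it.

```bash
cat >> h.py <<'E'
def wray(c,u,v,h):
    K=c["intrinsics"];E=c["extrinsics"];R=E[:3,:3]
    x=(u-K[0,2])/K[0,0];y=(v-K[1,2])/K[1,1];r=np.hypot(x,y)+1e-12
    d=R.T@np.array([np.sin(r)*x/r,np.sin(r)*y/r,np.cos(r)]);o=-R.T@E[:3,3]
    return o+d*(h-o[2])/d[2]
E
python3 - <<'E'
from h import *
c=load("wrist","c")
for n,u,v,h in [("knobtop",267,248,.214),("flapBL",202,183,.184),("flapBR",336,183,.184),("flapFL",202,256,.184),("lidBL",113,65,.178),("lidBR",431,62,.178)]:
    p=wray(c,u,v,h);print(n,p.round(4),"rel hinge",((p-HINGE)@np.array([BX,BY]).T*1000).round(1))
E
```

```text
knobtop [0.5629 0.2695 0.214 ] rel hinge [37.4  4.3]
flapBL [0.52   0.2215 0.184 ] rel hinge [ -2.9 -45.9]
flapBR [0.5257 0.3218 0.184 ] rel hinge [-2.6 54.5]
flapFL [0.5783 0.2146 0.184 ] rel hinge [ 55.8 -49.7]
lidBL [0.4165 0.1494 0.178 ] rel hinge [-102.2 -123.5]
lidBR [0.4311 0.4052 0.178 ] rel hinge [-101.6  132.7]
```

```bash
cat >> h.py <<'E'
HINGE=HINGE-0.0025*BX+0.0042*BY
SLOT=HINGE+0.024*BX-[0,0,.004]
E
python3 - <<'E'
from h import *; from cell import *
go(observe(),HINGE+.0425*BX+[0,0,.199+.007],86.9)
E
```

```text
tool yaw 86.94 twist 0.001 dp [-11.2   9.2  53.3] pos [0.5569 0.2809 0.4413] F [-0.5  0.7  0. ] w 45.2 t 1.8
```

Request:
play_rows([
  {"dp":[-6,5,5],"twist":0,"gripper":40},
  {"dp":[-5,4,10],"twist":0,"gripper":40},
  {"dp":[0,0,15],"twist":0,"gripper":40},
  {"dp":[0,0,15],"twist":0,"gripper":40},
  {"dp":[0,0,8],"twist":0,"gripper":40},
  {"dp":[0,0,0],"twist":0,"gripper":5},
  {"dp":[0,0,0],"twist":0,"gripper":5},
  {"dp":[0,0,0],"twist":0,"gripper":5},
])

```text
clock: 2.6
tcp_pos: [0.5659, 0.2688, 0.3893]
eef_rot: [2.279, 2.16, -0.001]
contact_force: [-0.2, -10.6, -0.8]
gripper_width: 0.019
```

```bash
python3 look.py d wrist; python3 - <<'E'
from h import *; from cell import *
go(observe(),HINGE+.0425*BX+[0,0,.199+.007],86.9)
E
```

```text
tool yaw 86.93 twist 0.001 dp [ 0.9 -0.6  1.2] pos [0.566  0.2683 0.3893] F [-0.2 -4.4  0.3] w 16.9 t 2.65
```

View pics/d_wrist.png

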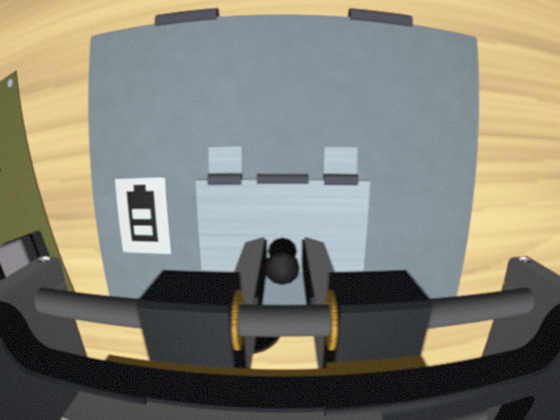

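Request:
play_rows([
  {"dp":[0,-4,7],"twist":0,"gripper":5},
  {"dp":[0,0,-7],"twist":0,"gripper":5},
  {"dp":[0,0,-7],"twist":0,"gripper":5},
  {"dp":[0,-5,-6],"twist":0,"gripper":5},
  {"dp":[0,-7,-6],"twist":0,"gripper":5},
  {"dp":[0,-7,-4],"twist":0,"gripper":5},
  {"dp":[0,-8,-3],"twist":0,"gripper":5},
  {"dp":[0,0,0],"twist":0,"gripper":5},
])

```text
clock: 3.45
tcp_pos: [0.5336, 0.2702, 0.4135]
eef_rot: [2.28, 2.161, -0.006]
contact_force: [-0.7, -4.8, -5.3]
gripper_width: 0.0168
```

My first row there had a sign slip: 7 mm down, undone by the next row. Checking the state.

```bash
python3 look.py e wrist side; python3 - <<'E'
from h import *; from cell import *
go(observe(),HINGE+.0425*BX+[0,0,.199+.007],86.9)
a=cv2.imread("pics/e_side.png")[60:180,150:300];b=cv2.imread("pics/e_wrist.png")
cv2.imwrite("pics/e2.png",np.hstack([cv2.resize(a,(350,280),interpolation=cv2.INTER_CUBIC),cv2.resize(b,(373,280))]))
E
```

```text
tool yaw 86.93 twist 0.001 dp [ 0.9 31.6 25.3] pos [0.534  0.2702 0.4134] F [-0.8 -5.7 -5.7] w 17.0 t 3.55
```

View pics/e2.png

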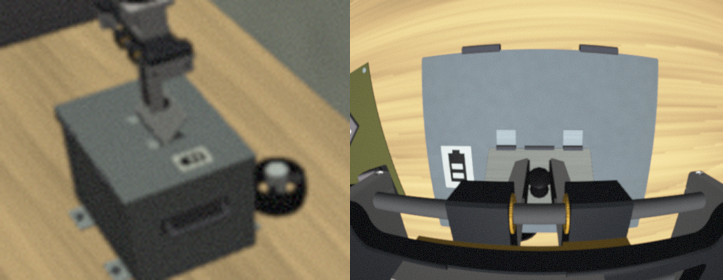

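The flap is tilted up about 50°, with the knob still gripped. I carry on along the arc.

Request:
play_rows([
  {"dp":[0,-8,-2],"twist":0,"gripper":5},
  {"dp":[0,-8,-1],"twist":0,"gripper":5},
  {"dp":[0,-8,0],"twist":0,"gripper":5},
  {"dp":[0,-8,1],"twist":0,"gripper":5},
  {"dp":[0,-7,2],"twist":0,"gripper":5},
  {"dp":[0,0,0],"twist":0,"gripper":5},
  {"dp":[0,0,0],"twist":0,"gripper":30},
  {"dp":[0,0,0],"twist":0,"gripper":30},
])

```text
clock: 4.35
tcp_pos: [0.4957, 0.2732, 0.4155]
eef_rot: [-2.28, -2.161, -0.003]
contact_force: [0.1, 0.1, -0.2]
gripper_width: 0.029
```

Request:
play_rows([
  {"dp":[0,0,0],"twist":0,"gripper":40},
  {"dp":[0,0,-20],"twist":0,"gripper":40},
  {"dp":[0,0,-35],"twist":0,"gripper":40},
  {"dp":[0,0,-40],"twist":0,"gripper":0},
  {"dp":[0,0,0],"twist":0,"gripper":0},
  {"dp":[0,20,0],"twist":0,"gripper":0},
  {"dp":[0,30,0],"twist":0,"gripper":0},
  {"dp":[0,30,0],"twist":0,"gripper":0},
])

```text
clock: 5.15
tcp_pos: [0.5762, 0.2687, 0.5104]
eef_rot: [2.279, 2.162, 0.003]
contact_force: [0.5, 0.4, -0.3]
gripper_width: 0.003
```

```bash
python3 look.py f wrist side; python3 - <<'E'
from h import *; from cell import *
go(observe(),HINGE+.060*BX+[0,0,.199+.030],86.9)
a=cv2.imread("pics/f_side.png")[60:180,150:300];b=cv2.imread("pics/f_wrist.png")
cv2.imwrite("pics/f2.png",np.hstack([cv2.resize(a,(350,280),interpolation=cv2.INTER_CUBIC),cv2.resize(b,(373,280))]))
E
```

```text
tool yaw 86.84 twist -0.001 dp [ 0.6  5.2 97.9] pos [0.5778 0.268  0.5089] F [ 0.3 -0.2 -0.5] w 0.6 t 5.25
```

View pics/f2.png

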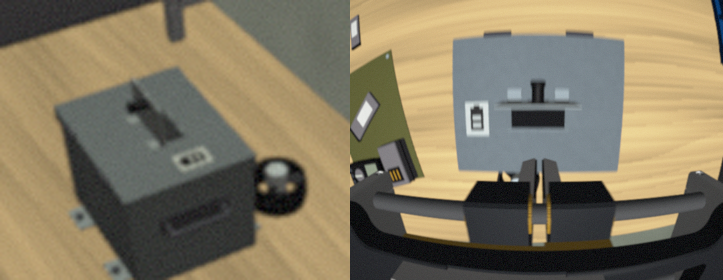

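Flap is upright and the slot is visible. I lower beside it on the +x side and push it back.

Request:
play_rows([
  {"dp":[0,0,40],"twist":0,"gripper":0},
  {"dp":[0,0,40],"twist":0,"gripper":0},
  {"dp":[0,-5,18],"twist":0,"gripper":0},
  {"dp":[0,-15,0],"twist":0,"gripper":0},
  {"dp":[0,-15,0],"twist":0,"gripper":0},
  {"dp":[0,-15,0],"twist":0,"gripper":0},
  {"dp":[0,-12,0],"twist":0,"gripper":0},
  {"dp":[0,-10,0],"twist":0,"gripper":0},
])

```text
clock: 6.05
tcp_pos: [0.5027, 0.2725, 0.4121]
eef_rot: [2.28, 2.161, 0.001]
contact_force: [0.8, -0.3, -0.1]
gripper_width: 0.0005
```

Request:
play_rows([
  {"dp":[0,-8,0],"twist":0,"gripper":0},
  {"dp":[0,0,0],"twist":0,"gripper":0},
  {"dp":[0,10,-10],"twist":0,"gripper":0},
  {"dp":[0,20,-30],"twist":0,"gripper":0},
  {"dp":[0,0,-40],"twist":0,"gripper":0},
  {"dp":[0,0,-20],"twist":0,"gripper":0},
  {"dp":[0,0,0],"twist":0,"gripper":60},
  {"dp":[0,0,0],"twist":0,"gripper":94},
])

```text
clock: 6.85
tcp_pos: [0.5259, 0.271, 0.5108]
eef_rot: [-2.28, -2.16, 0.001]
contact_force: [-0.2, 1.1, -0.7]
gripper_width: 0.0131
```

```bash
python3 look.py g wrist side; python3 - <<'E'
from h import *; from cell import *
go(observe(),HINGE+.060*BX+[0,0,.199+.030],86.9)
a=cv2.imread("pics/g_side.png")[60:180,150:300];b=cv2.imread("pics/g_wrist.png")
cv2.imwrite("pics/g2.png",np.hstack([cv2.resize(a,(300,240),interpolation=cv2.INTER_CUBIC),cv2.resize(b,(480,360))[:240]]))
E
```

```text
tool yaw 86.92 twist 0.0 dp [ 0.5 57.7 98. ] pos [0.5257 0.271  0.5092] F [ 0.3 -0.  -0.7] w 21.1 t 6.95
```

View pics/g_wrist.png

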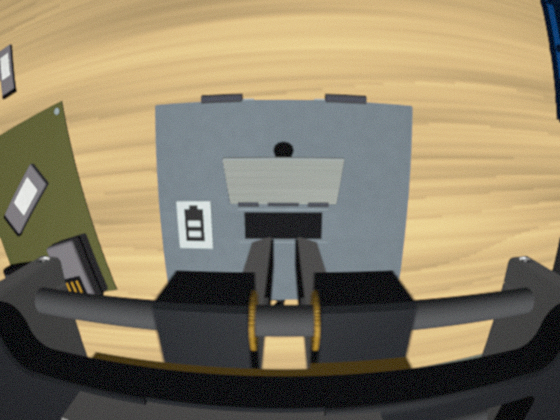

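The flap now leans back, and the slot spans (244–322, 211–239). Locate the slot, and use this view to plan the pack grasp.

```bash
python3 - <<'E'
from h import *; from cell import *
c=load("wrist","g")
P=np.array([wray(c,u,v,.178) for u,v in [(244.5,212),(321.5,212),(322,238.5),(244.5,238.5)]])
print(P.round(4).tolist(),P.mean(0),"SLOT est",SLOT)
# pack in wrist view: corners
Q=np.array([wray(c,u,v,.015) for u,v in [(34,165),(47,172),(22,234),(5,224)]]);print(Q[:,:2].round(4).tolist(),Q.mean(0))
# shift over pack
go(observe(),[.526,-.235,.199+.25],None)
E
```

```text
[[0.5307, 0.2324, 0.178], [0.5348, 0.3089, 0.178], [0.5626, 0.3088, 0.178], [0.5584, 0.2301, 0.178]] [0.54661069 0.27006512 0.178     ] SLOT est [0.54700152 0.27024747 0.178     ]
[[0.4598, -0.1827], [0.4764, -0.1502], [0.5899, -0.2542], [0.5675, -0.3046]] [ 0.52341869 -0.22291336  0.015     ]
tool yaw 86.92 twist 0 dp [-505.2   27.7   60.7] pos [0.5257 0.271  0.5092] F [ 0.3 -0.  -0.7] w 21.1 t 6.95
```

Request:
play_rows([
  {"dp":[-45,0,0],"twist":0,"gripper":94},
  {"dp":[-45,0,0],"twist":0,"gripper":94},
  {"dp":[-45,0,0],"twist":0,"gripper":94},
  {"dp":[-45,0,0],"twist":0,"gripper":94},
  {"dp":[-45,0,0],"twist":0,"gripper":94},
  {"dp":[-45,0,0],"twist":0,"gripper":94},
  {"dp":[-45,0,0],"twist":0,"gripper":94},
  {"dp":[-45,0,0],"twist":0,"gripper":94},
])

```text
clock: 7.75
tcp_pos: [0.5058, -0.09, 0.5097]
eef_rot: [-2.278, -2.159, 0.002]
contact_force: [0.3, 0.3, -0.2]
gripper_width: 0.0852
```

Request:
play_rows([
  {"dp":[-40,0,10],"twist":0,"gripper":94},
  {"dp":[-35,0,10],"twist":0,"gripper":94},
  {"dp":[0,0,20],"twist":0.14,"gripper":94},
  {"dp":[0,0,20],"twist":0.14,"gripper":94},
  {"dp":[0,0,20],"twist":0.14,"gripper":94},
  {"dp":[0,0,0],"twist":0.14,"gripper":94},
  {"dp":[0,0,0],"twist":0.14,"gripper":94},
  {"dp":[0,0,0],"twist":0.09,"gripper":94},
])

```text
clock: 8.55
tcp_pos: [0.502, -0.163, 0.4293]
eef_rot: [-2.936, -1.109, 0.004]
contact_force: [-1.3, 0.3, 0.6]
gripper_width: 0.0938
```

```bash
python3 look.py i wrist; python3 - <<'E'
from h import *; from cell import *
go(observe(),[.526,-.235,.199+.20],41.5)
E
```

```text
tool yaw 41.31 twist -0.003 dp [-29.7  69.9  30.3] pos [ 0.5021 -0.163   0.4295] F [ 0.1 -0.8 -0.1] w 93.8 t 8.6
```

View pics/i_wrist.png

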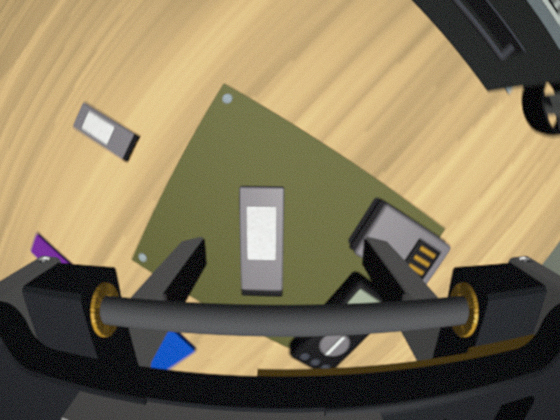

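Pack spans about (240–284, 187–295), cap at the bottom, jaws aligned across its width. Thick pack (400,245) and meter (340,320) are off to the right.

```bash
python3 - <<'E'
from h import *; from cell import *
c=load("wrist","i")
Q=np.array([wray(c,u,v,.015) for u,v in [(240,187),(284,187),(282.5,294),(242,294)]]);m=Q.mean(0)
ax=(Q[2]+Q[3]-Q[0]-Q[1])/2; print(Q[:,:2].round(4).tolist(),m,np.linalg.norm(ax),np.degrees(np.arctan2(ax[1],ax[0])))
W=np.array([wray(c,u,v,.038) for u,v in [(355,275),(292,350)]]);T=wray(c,350,240,.053)
n=ax/np.linalg.norm(ax); g=m+.037*n; print("grip",g)
w=np.array([-n[1],n[0],0]) 
for p in [*W,T]: print("obst rel grip along/width",(p-g)@n*1000,(p-g)@w*1000)
yaw=np.degrees(np.arctan2(ax[1],ax[0]))+90
go(observe(),np.r_[g[:2],.199+.005],yaw)
E
```

```text
[[0.4565, -0.1943], [0.4974, -0.1585], [0.5926, -0.2694], [0.5515, -0.3066]] [ 0.52451321 -0.23221014  0.015     ] 0.14668075100648997 -49.57438004926163
grip [ 0.54850625 -0.26037633  0.015     ]
obst rel grip along/width -3.9200606030972827 119.26865006775083
obst rel grip along/width 114.37866598951108 42.3366366460123
obst rel grip along/width -55.90898333617135 105.42991656382868
tool yaw 41.31 twist 0.015 dp [-27.5 105.  225.1] pos [ 0.5021 -0.163   0.4295] F [ 0.1 -0.8 -0.1] w 93.8 t 8.6
```

Request:
play_rows([
  {"dp":[-9,35,20],"twist":0.015,"gripper":94},
  {"dp":[-9,35,25],"twist":0,"gripper":90},
  {"dp":[-9,35,30],"twist":0,"gripper":85},
  {"dp":[0,0,40],"twist":0,"gripper":80},
  {"dp":[0,0,40],"twist":0,"gripper":80},
  {"dp":[0,0,30],"twist":0,"gripper":80},
  {"dp":[0,0,0],"twist":0,"gripper":80},
  {"dp":[0,0,0],"twist":0,"gripper":80},
])

```text
clock: 9.4
tcp_pos: [0.5509, -0.26, 0.2461]
eef_rot: [-2.943, -1.096, 0.002]
contact_force: [-0.2, -0.7, 0.1]
gripper_width: 0.0795
```

```bash
python3 look.py j wrist; python3 - <<'E'
from h import *; from cell import *
go(observe(),[.5485,-.2604,.199+.005],40.4)
E
```

```text
tool yaw 40.84 twist 0.008 dp [-2.3 -1.9 43.8] pos [ 0.5514 -0.2603  0.2478] F [ 0.2 -0.8 -0.3] w 80.0 t 9.45
```

View pics/j_wrist.png

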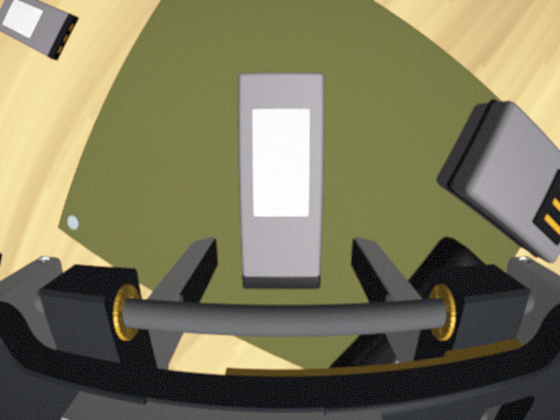

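Pack centred between the fingers (cap at row 280). Descend and close.

Request:
play_rows([
  {"dp":[-2,-2,15],"twist":0.008,"gripper":80},
  {"dp":[0,0,15],"twist":0,"gripper":80},
  {"dp":[0,0,13],"twist":0,"gripper":80},
  {"dp":[0,0,0],"twist":0,"gripper":60},
  {"dp":[0,0,0],"twist":0,"gripper":50},
  {"dp":[0,0,0],"twist":0,"gripper":50},
  {"dp":[0,0,0],"twist":0,"gripper":50},
  {"dp":[0,0,0],"twist":0,"gripper":50},
])

```text
clock: 10.25
tcp_pos: [0.5481, -0.2598, 0.2033]
eef_rot: [-2.948, -1.083, 0.001]
contact_force: [1.3, 0.5, -1.7]
gripper_width: 0.0557
```

Request:
play_rows([
  {"dp":[0,0,0],"twist":0,"gripper":50},
  {"dp":[0,0,0],"twist":0,"gripper":50},
  {"dp":[0,0,-10],"twist":0,"gripper":50},
  {"dp":[0,0,-20],"twist":0,"gripper":50},
  {"dp":[0,0,-30],"twist":0,"gripper":50},
  {"dp":[0,0,-30],"twist":0,"gripper":50},
  {"dp":[0,0,-20],"twist":0,"gripper":50},
  {"dp":[0,0,0],"twist":0,"gripper":50},
])

```text
clock: 11.05
tcp_pos: [0.5492, -0.2606, 0.3182]
eef_rot: [2.943, 1.081, 0.007]
contact_force: [-0.2, -0.7, -1.2]
gripper_width: 0.0557
```

```bash
python3 look.py k; python3 - <<'E'
from h import *; from cell import *
go(observe(),[.5485,-.2604,.199+.005],40.4)
a=cv2.imread("pics/k_side.png")[140:300,225:405];b=cv2.imread("pics/k_wrist.png")
cv2.imwrite("pics/k2.png",np.hstack([cv2.resize(a,(360,320),interpolation=cv2.INTER_CUBIC),cv2.resize(b,(427,320))]))
E
```

```text
tool yaw 40.34 twist -0.001 dp [1.000e-01 1.200e+00 1.086e+02] pos [ 0.5478 -0.2597  0.3126] F [ 0.6  0.3 -1.4] w 55.6 t 11.2
```

View pics/k2.png

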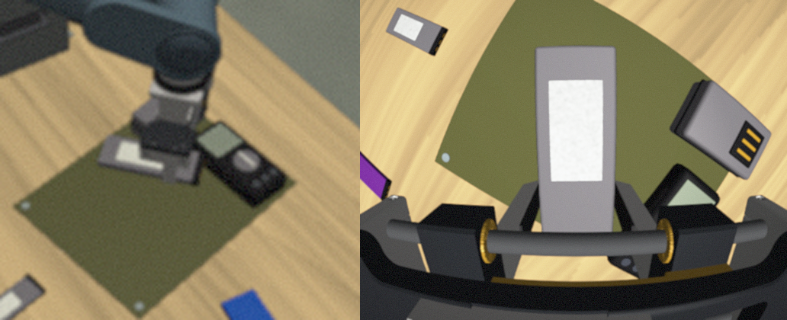

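The pack is held. Check its tilt from the wrist depth.

```bash
cat >> h.py <<'E'
def wcloud(c):
    K=c["intrinsics"];E=c["extrinsics"];z=c["z_map"].astype(float)
    v,u=np.mgrid[0:z.shape[0],0:z.shape[1]]
    x=(u-K[0,2])/K[0,0];y=(v-K[1,2])/K[1,1];r=np.hypot(x,y)+1e-9
    t=np.tan(r)*z
    P=np.stack([t*x/r,t*y/r,z],-1);W=(P-E[:3,3])@E[:3,:3];W[z<=0]=np.nan
    return W
E
python3 - <<'E'
from h import *
c=load("wrist","k");W=wcloud(c)
for v in range(50,310,20): print(v,W[v,285].round(4),W[v,265].round(4))
E
```

```text
50 [ 0.4536 -0.1475  0.0014] [ 0.4399 -0.1589  0.0015]
70 [ 0.4814 -0.181   0.1251] [ 0.4735 -0.1876  0.1249]
90 [ 0.4884 -0.1892  0.1257] [ 0.4807 -0.1958  0.1266]
110 [ 0.4952 -0.1972  0.126 ] [ 0.4873 -0.2037  0.125 ]
130 [ 0.5019 -0.2051  0.125 ] [ 0.494  -0.2117  0.125 ]
150 [ 0.5086 -0.213   0.1248] [ 0.5007 -0.2196  0.1256]
170 [ 0.5154 -0.2209  0.1251] [ 0.5074 -0.2277  0.1248]
190 [ 0.5223 -0.229   0.1247] [ 0.5142 -0.2358  0.125 ]
210 [ 0.529  -0.2369  0.1266] [ 0.521  -0.244   0.1257]
230 [ 0.5364 -0.2456  0.1254] [ 0.528  -0.2523  0.1265]
250 [ 0.5439 -0.2545  0.1253] [ 0.5355 -0.2615  0.1256]
270 [ 0.5513 -0.2631  0.1268] [ 0.543  -0.2707  0.126 ]
290 [ 0.5597 -0.273   0.1264] [ 0.5512 -0.2808  0.1255]
```

The pack lies rigid and level in the grip, with no sag under gravity. I can only turn about the vertical, so I'll tip it by pressing its tail stub onto the box's −x lid edge, so that the head swings down. First carry it there.

```bash
python3 - <<'E'
from h import *; from cell import *
t=HINGE-.120*BX; t[2]=.420; print(t)
go(observe(),t,86.9)
E
```

```text
[0.40321224 0.27803482 0.42      ]
tool yaw 40.34 twist -0.813 dp [ 529.2 -173.7 -106.7] pos [ 0.5478 -0.2597  0.3126] F [ 0.6  0.3 -1.4] w 55.6 t 11.2
```

Request:
play_rows([
  {"dp":[0,0,-25],"twist":0,"gripper":50},
  {"dp":[0,0,-30],"twist":0,"gripper":50},
  {"dp":[0,0,-30],"twist":-0.135,"gripper":50},
  {"dp":[0,0,-22],"twist":-0.135,"gripper":50},
  {"dp":[0,0,0],"twist":-0.135,"gripper":50},
  {"dp":[0,0,0],"twist":-0.135,"gripper":50},
  {"dp":[0,0,0],"twist":-0.135,"gripper":50},
  {"dp":[0,0,0],"twist":-0.138,"gripper":50},
])

```text
clock: 12.0
tcp_pos: [0.548, -0.2598, 0.4182]
eef_rot: [-2.272, -2.165, 0.001]
contact_force: [0.4, -0.1, -1.2]
gripper_width: 0.0559
```

Request:
play_rows([
  {"dp":[20,-8,0],"twist":0,"gripper":50},
  {"dp":[38,-13,0],"twist":0,"gripper":50},
  {"dp":[40,-13,0],"twist":0,"gripper":50},
  {"dp":[40,-13,0],"twist":0,"gripper":50},
  {"dp":[40,-13,0],"twist":0,"gripper":50},
  {"dp":[40,-13,0],"twist":0,"gripper":50},
  {"dp":[40,-13,0],"twist":0,"gripper":50},
  {"dp":[40,-13,0],"twist":0,"gripper":50},
])

```text
clock: 12.8
tcp_pos: [0.4644, 0.0444, 0.4187]
eef_rot: [-2.279, -2.159, 0.003]
contact_force: [-0.1, -0.0, -1.5]
gripper_width: 0.056
```

```bash
python3 - <<'E'
from h import *; from cell import *
t=HINGE-.120*BX; t[2]=.420
go(observe(),t,86.9)
E
```

```text
tool yaw 86.89 twist -0.0 dp [230.  -73.7  -0.9] pos [0.4644 0.0444 0.4187] F [-0.1 -0.  -1.5] w 56.0 t 12.8
```

Request:
play_rows([
  {"dp":[36,-12,0],"twist":0,"gripper":50},
  {"dp":[36,-12,0],"twist":0,"gripper":50},
  {"dp":[36,-12,0],"twist":0,"gripper":50},
  {"dp":[36,-12,0],"twist":0,"gripper":50},
  {"dp":[36,-12,0],"twist":0,"gripper":50},
  {"dp":[30,-12,0],"twist":0,"gripper":50},
  {"dp":[20,-2,0],"twist":0,"gripper":50},
  {"dp":[0,0,0],"twist":0,"gripper":50},
])

```text
clock: 13.6
tcp_pos: [0.4031, 0.2782, 0.4188]
eef_rot: [-2.276, -2.164, 0.005]
contact_force: [-0.5, -0.1, -2.0]
gripper_width: 0.0557
```

```bash
python3 look.py l; python3 - <<'E'
from h import *; from cell import *
t=HINGE-.120*BX; t[2]=.420
go(observe(),t,86.9)
a=cv2.imread("pics/l_side.png")[40:220,120:320];b=cv2.imread("pics/l_wrist.png")
cv2.imwrite("pics/l2.png",np.hstack([cv2.resize(a,(356,320),interpolation=cv2.INTER_CUBIC),cv2.resize(b,(427,320))]))
E
```

```text
tool yaw 86.9 twist 0.0 dp [ 1.9 -0.8 -0.5] pos [0.4039 0.2761 0.4195] F [-0.3  0.5 -1.9] w 55.7 t 13.75
```

View pics/l2.png

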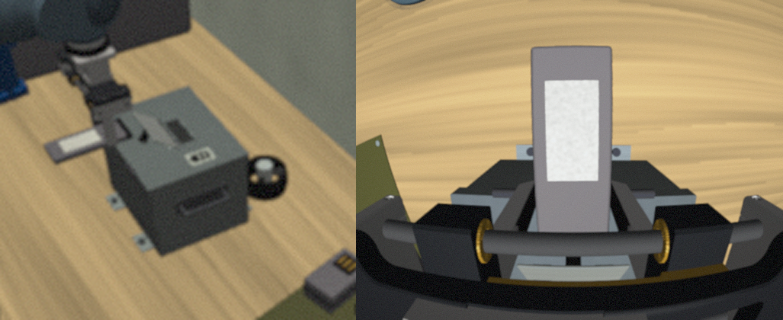

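Pack head points to the robot, tail over the lid edge. Lower in steps, watching the force.

Request:
play_rows([
  {"dp":[0,0,15],"twist":0,"gripper":50},
  {"dp":[0,0,15],"twist":0,"gripper":50},
  {"dp":[0,0,6],"twist":0,"gripper":50},
  {"dp":[0,0,4],"twist":0,"gripper":50},
  {"dp":[0,0,4],"twist":0,"gripper":50},
  {"dp":[0,0,4],"twist":0,"gripper":50},
  {"dp":[0,0,0],"twist":0,"gripper":50},
  {"dp":[0,0,0],"twist":0,"gripper":50},
])

```text
clock: 14.55
tcp_pos: [0.4041, 0.2766, 0.3737]
eef_rot: [2.28, 2.161, 0.0]
contact_force: [-2.9, -2.2, 4.7]
gripper_width: 0.0556
```

```bash
python3 look.py m; python3 - <<'E'
from h import *; from cell import *
t=HINGE-.120*BX; t[2]=.345
go(observe(),t,86.9)
W=wcloud(load("wrist","m"))
for v in range(50,260,25): print(v,W[v,285].round(4))
a=cv2.imread("pics/m_side.png")[40:220,120:320];b=cv2.imread("pics/m_wrist.png")
cv2.imwrite("pics/m2.png",np.hstack([cv2.resize(a,(356,320),interpolation=cv2.INTER_CUBIC),cv2.resize(b,(427,320))]))
E
```

```text
tool yaw 86.92 twist 0.0 dp [ 1.4 -0.9 28.6] pos [0.404  0.2766 0.3736] F [-3.9 -2.8  6. ] w 55.7 t 14.7
50 [0.242  0.2873 0.0006]
75 [0.3014 0.2835 0.1708]
100 [0.316  0.2827 0.1733]
125 [0.33   0.282  0.1756]
150 [0.3435 0.2813 0.1776]
175 [0.3569 0.2806 0.1793]
200 [0.3701 0.2799 0.1823]
225 [0.3833 0.2792 0.185 ]
250 [0.3973 0.2784 0.1859]
```

View pics/m2.png

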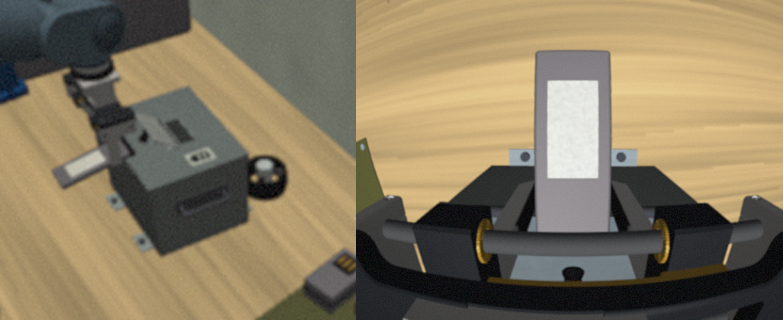

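It's pivoting in the grip (about 9° tilt, 6 N). Continue.

Request:
play_rows([
  {"dp":[0,0,4],"twist":0,"gripper":50},
  {"dp":[0,0,4],"twist":0,"gripper":50},
  {"dp":[0,0,4],"twist":0,"gripper":50},
  {"dp":[0,0,4],"twist":0,"gripper":50},
  {"dp":[0,0,3],"twist":0,"gripper":50},
  {"dp":[0,0,3],"twist":0,"gripper":50},
  {"dp":[0,0,0],"twist":0,"gripper":50},
  {"dp":[0,0,0],"twist":0,"gripper":50},
])

```text
clock: 15.5
tcp_pos: [0.4047, 0.277, 0.3527]
eef_rot: [2.28, 2.16, 0.007]
contact_force: [-1.0, 0.2, 6.6]
gripper_width: 0.0559
```

```bash
python3 look.py n; python3 - <<'E'
from h import *; from cell import *
t=HINGE-.120*BX; t[2]=.345
go(observe(),t,86.9)
W=wcloud(load("wrist","n"))
for v in range(75,260,25): print(v,W[v,285].round(4))
a=cv2.imread("pics/n_side.png")[40:220,120:320];b=cv2.imread("pics/n_wrist.png")
cv2.imwrite("pics/n2.png",np.hstack([cv2.resize(a,(356,320),interpolation=cv2.INTER_CUBIC),cv2.resize(b,(427,320))]))
E
```

```text
tool yaw 86.92 twist 0.0 dp [ 0.9 -1.5  7.7] pos [0.4047 0.277  0.3527] F [-1.4  0.4  7.4] w 55.8 t 15.65
75 [0.2763 0.2869 0.0006]
100 [ 3.022e-01  2.855e-01 -3.000e-04]
125 [0.3299 0.2834 0.0943]
150 [0.3473 0.2824 0.1117]
175 [0.3623 0.2815 0.128 ]
200 [0.375  0.2807 0.1441]
225 [0.3872 0.28   0.1551]
250 [0.3985 0.2794 0.1651]
```

View pics/n2.png

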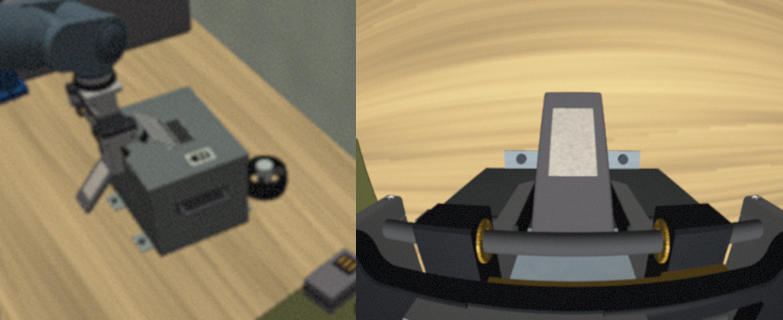

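About 46° now. A bit more, for 55–60°.

Request:
play_rows([
  {"dp":[0,0,3],"twist":0,"gripper":50},
  {"dp":[0,0,3],"twist":0,"gripper":50},
  {"dp":[0,1,3],"twist":0,"gripper":50},
  {"dp":[0,1,3],"twist":0,"gripper":50},
  {"dp":[0,0,0],"twist":0,"gripper":50},
  {"dp":[0,0,0],"twist":0,"gripper":50},
  {"dp":[0,0,0],"twist":0,"gripper":50},
  {"dp":[0,0,0],"twist":0,"gripper":50},
])

```text
clock: 16.45
tcp_pos: [0.4063, 0.2771, 0.3403]
eef_rot: [-2.28, -2.161, -0.005]
contact_force: [-5.0, 0.5, 7.3]
gripper_width: 0.0558
```

```bash
python3 look.py o wrist; python3 - <<'E'
from h import *; from cell import *
go(observe(),HINGE,86.9)
c=load("wrist","o")
W=wcloud(c)
P=np.array([W[v,285] for v in range(110,260,5)]);P=P[(P[:,2]>.05)]
print(P[:: 4].round(4),np.degrees(np.arctan(np.polyfit(P[:,0],P[:,2],1)[0])))
E
```

```text
tool yaw 86.92 twist 0.0 dp [  0.4 116.6 158.6] pos [0.4063 0.2771 0.3403] F [-4.   1.2  8.3] w 55.9 t 16.5
[[0.3462 0.2828 0.0679]
 [0.3595 0.282  0.0911]
 [0.3707 0.2813 0.1104]
 [0.3804 0.2806 0.1265]
 [0.3887 0.2801 0.1416]
 [0.3965 0.2796 0.1538]] 59.39361871422818
```

View pics/o_wrist.png

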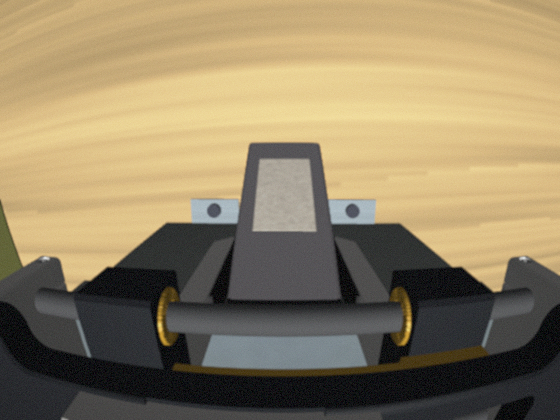

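```bash
cat > tilt.py <<'E'
import sys
from h import *; from cell import *
def tilt(tag,u0=285,v0=100,v1=258,s=None):
    s=s or observe();c=load("wrist",tag);W=wcloud(c)
    P=np.array([W[v,u] for v in range(v0,v1,2) for u in (u0-15,u0,u0+15)]);P=P[np.isfinite(P[:,0])]-s["tcp_pos"]
    X=np.c_[P@BX,P[:,2]]
    # keep points on pack: within 160mm of pivot and inlier of robust line
    X=X[(X[:,1]<-.17)&(X[:,1]>-.34)&(abs(X[:,0])<.14)]
    vx,vy,x0,z0=cv2.fitLine(X.astype(np.float32),cv2.DIST_HUBER,0,.001,.001).ravel()
    r=abs((X[:,0]-x0)*vy-(X[:,1]-z0)*vx); X=X[r<.006]
    vx,vy,x0,z0=cv2.fitLine(X.astype(np.float32),cv2.DIST_L2,0,.001,.001).ravel()
    if vy<0: vx,vy=-vx,-vy
    th=np.degrees(np.arctan2(vy,vx)); i=X[:,1].argmin()
    # mid line: offset 6mm inward (vy,-vx)
    m=np.array([x0,z0])+.006*np.array([vy,-vx])
    low=X[i]+.012*np.array([vy,-vx]); hm=X[i]+.006*np.array([vy,-vx])
    d=m-np.array([0,-.193]);perp=(d[0]*vy-d[1]*vx)
    print("tilt",th.round(1),"n",len(X),"head mid rel tcp",hm.round(4),"lowest",low.round(4),"midline offset from pivot mm",(perp*1000).round(1),"head dist from pivot",np.linalg.norm(hm-[0,-.193]).round(4))
    return th,m,np.array([vx,vy])
if __name__=="__main__": tilt(sys.argv[1])
E
python3 tilt.py o
```

```text
tilt 59.6 n 180 head mid rel tcp [-0.097  -0.3429] lowest [-0.0919 -0.346 ] midline offset from pivot mm -5.7 head dist from pivot 0.1786
```

```bash
sed -i 's/(abs(X\[:,0\])<.14)\]/(np.hypot(X[:,0],X[:,1]+.193)<.125)]/' tilt.py; python3 tilt.py o; python3 - <<'E'
from h import *
W=wcloud(load("wrist","o"))
for v in range(136,160,3): print(v,W[v,285].round(4))
E
```

```text
tilt 59.4 n 174 head mid rel tcp [-0.0573 -0.2811] lowest [-0.0522 -0.2842] midline offset from pivot mm -5.6 head dist from pivot 0.1051
136 [0.3398 0.2836 0.0005]
139 [ 0.3428  0.2835 -0.001 ]
142 [0.344  0.283  0.0623]
145 [0.3462 0.2828 0.0679]
148 [0.3484 0.2827 0.0716]
151 [0.3505 0.2826 0.0741]
154 [0.3525 0.2824 0.0789]
157 [0.3546 0.2823 0.0803]
```

```bash
python3 - <<'E'
from h import *; from cell import *
t=SLOT+.102*BX; t[2]=.53
go(observe(),t,86.9); print(t)
E
```

```text
tool yaw 86.92 twist 0.0 dp [   1.3  243.3 -189.2] pos [0.4063 0.2771 0.3403] F [-4.   1.2  8.3] w 55.9 t 16.5
[0.64885226 0.26473144 0.53      ]
```

Request:
play_rows([
  {"dp":[0,-2,-10],"twist":0,"gripper":50},
  {"dp":[0,0,-25],"twist":0,"gripper":50},
  {"dp":[0,0,-30],"twist":0,"gripper":50},
  {"dp":[0,0,-30],"twist":0,"gripper":50},
  {"dp":[0,0,-30],"twist":0,"gripper":50},
  {"dp":[0,0,-30],"twist":0,"gripper":50},
  {"dp":[0,0,-25],"twist":0,"gripper":50},
  {"dp":[0,0,-10],"twist":0,"gripper":50},
])

```text
clock: 17.3
tcp_pos: [0.4039, 0.2766, 0.5317]
eef_rot: [2.279, 2.16, 0.008]
contact_force: [-0.1, 0.2, -2.3]
gripper_width: 0.0558
```

```bash
python3 look.py p wrist;python3 tilt.py p; python3 - <<'E'
from h import *; from cell import *
t=SLOT+.102*BX; t[2]=.53
go(observe(),t,86.9); print(t)
E
```

```text
tilt 59.3 n 174 head mid rel tcp [-0.0567 -0.2794] lowest [-0.0515 -0.2825] midline offset from pivot mm -5.2 head dist from pivot 0.1033
tool yaw 86.92 twist 0.0 dp [  1.4 245.2   3.2] pos [0.4039 0.2766 0.532 ] F [-0.1  0.3 -1.2] w 56.3 t 17.35
[0.64885226 0.26473144 0.53      ]
```

Request:
play_rows([
  {"dp":[0,25,0],"twist":0,"gripper":50},
  {"dp":[0,35,0],"twist":0,"gripper":50},
  {"dp":[1,40,0],"twist":0,"gripper":50},
  {"dp":[0,40,0],"twist":0,"gripper":50},
  {"dp":[0,40,0],"twist":0,"gripper":50},
  {"dp":[0,35,0],"twist":0,"gripper":50},
  {"dp":[0,20,0],"twist":0,"gripper":50},
  {"dp":[0,10,0],"twist":0,"gripper":50},
])

```text
clock: 18.15
tcp_pos: [0.6502, 0.2639, 0.5255]
eef_rot: [-2.28, -2.158, 0.005]
contact_force: [-0.1, -0.5, -2.4]
gripper_width: 0.0556
```

```bash
python3 look.py q;python3 tilt.py q; python3 - <<'E'
from h import *; from cell import *
t=SLOT+.102*BX; t[2]=.53
go(observe(),t,86.9); print(t)
a=cv2.imread("pics/q_side.png")[20:200,120:320];b=cv2.imread("pics/q_wrist.png")
cv2.imwrite("pics/q2.png",np.hstack([cv2.resize(a,(356,320),interpolation=cv2.INTER_CUBIC),cv2.resize(b,(427,320))]))
E
```

```text
tilt 58.9 n 174 head mid rel tcp [-0.0579 -0.28  ] lowest [-0.0528 -0.2831] midline offset from pivot mm -5.3 head dist from pivot 0.1045
tool yaw 86.92 twist 0.0 dp [ 0.3  0.3 -2.7] pos [0.6485 0.2645 0.5273] F [ 0.4  1.2 -1.3] w 55.5 t 18.3
[0.64885226 0.26473144 0.53      ]
```

View pics/q2.png

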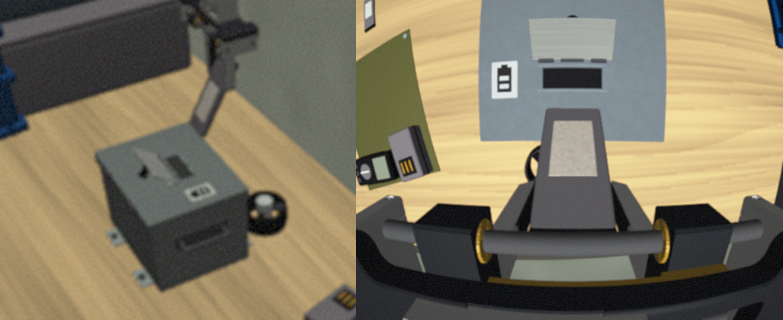

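View pics/q_wrist.png

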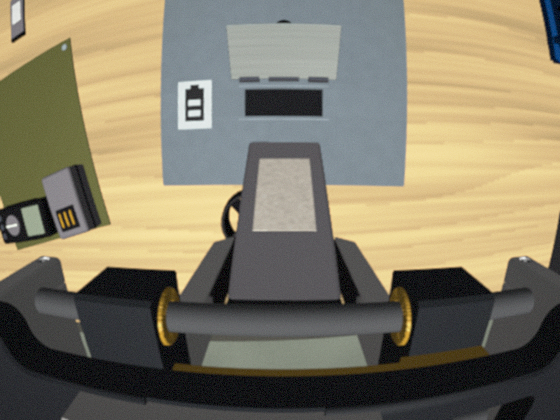

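Pack and slot are lined up in columns (284 and 283.5). Advance along the pack's own axis to just above the mouth.

Request:
play_rows([
  {"dp":[0,-6,9],"twist":0,"gripper":50},
  {"dp":[0,-6,9],"twist":0,"gripper":50},
  {"dp":[0,-6,9],"twist":0,"gripper":50},
  {"dp":[0,-5,9],"twist":0,"gripper":50},
  {"dp":[0,-5,9],"twist":0,"gripper":50},
  {"dp":[0,-5,8],"twist":0,"gripper":50},
  {"dp":[0,0,0],"twist":0,"gripper":50},
  {"dp":[0,0,0],"twist":0,"gripper":50},
])

```text
clock: 19.1
tcp_pos: [0.6156, 0.2662, 0.4757]
eef_rot: [2.28, 2.161, 0.0]
contact_force: [-0.0, 0.1, -0.9]
gripper_width: 0.0558
```

```bash
python3 look.py r;python3 tilt.py r; python3 - <<'E'
from h import *; from cell import *
go(observe(),SLOT,86.9)
c=load("wrist","r");
a=cv2.imread("pics/r_side.png")[50:170,160:290];b=cv2.imread("pics/r_wrist.png")
cv2.imwrite("pics/r2.png",np.hstack([cv2.resize(a,(347,320),interpolation=cv2.INTER_CUBIC),cv2.resize(b,(427,320))]))
E
```

```text
tilt 59.3 n 174 head mid rel tcp [-0.0577 -0.2785] lowest [-0.0526 -0.2816] midline offset from pivot mm -6.0 head dist from pivot 0.1032
tool yaw 86.91 twist 0.0 dp [  0.3 -69.4 298.3] pos [0.6159 0.2661 0.4764] F [-0.1 -0.6 -0.9] w 55.9 t 19.25
```

View pics/r2.png

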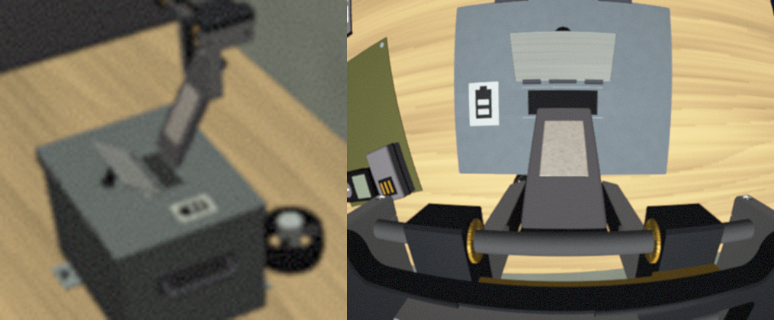

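View pics/r_wrist.png

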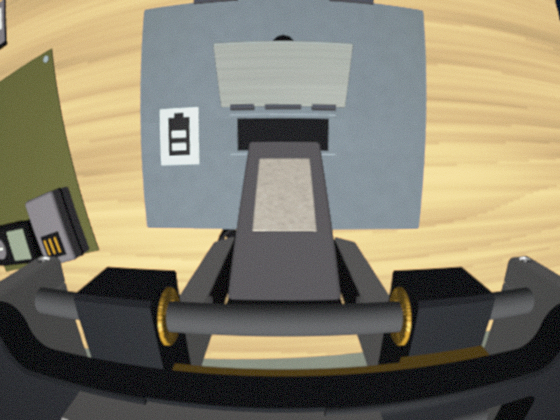

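The axis passes through the slot centre (0 mm error), 20 mm to go. Insert along the axis, watching the force.

Request:
play_rows([
  {"dp":[0,-5,9],"twist":0,"gripper":50},
  {"dp":[0,-5,8],"twist":0,"gripper":50},
  {"dp":[0,-5,9],"twist":0,"gripper":50},
  {"dp":[0,-5,8],"twist":0,"gripper":50},
  {"dp":[0,-5,8],"twist":0,"gripper":50},
  {"dp":[0,0,0],"twist":0,"gripper":50},
  {"dp":[0,0,0],"twist":0,"gripper":50},
  {"dp":[0,0,0],"twist":0,"gripper":50},
])

```text
clock: 20.05
tcp_pos: [0.5909, 0.2675, 0.4343]
eef_rot: [2.28, 2.16, 0.002]
contact_force: [-0.8, 0.1, -1.5]
gripper_width: 0.0557
```

```bash
python3 look.py s; python3 - <<'E'
from h import *; from cell import *
go(observe(),SLOT,86.9)
a=cv2.imread("pics/s_side.png")[50:170,160:290];b=cv2.imread("pics/s_wrist.png")
cv2.imwrite("pics/s2.png",np.hstack([cv2.resize(a,(347,320),interpolation=cv2.INTER_CUBIC),cv2.resize(b,(427,320))]))
E
```

```text
tool yaw 86.91 twist 0.0 dp [  0.3 -44.2 256.1] pos [0.5909 0.2675 0.4342] F [ 0.8 -0.1 -1.8] w 56.1 t 20.2
```

View pics/s2.png

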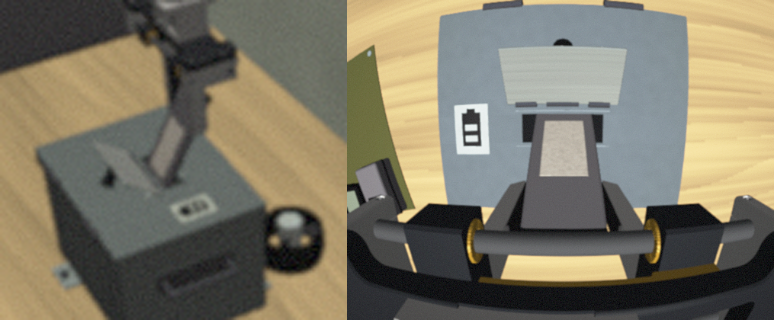

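Head is in the slot, no contact force. Continue to fingertips just above the lid (53 mm further down).

Request:
play_rows([
  {"dp":[0,-5,9],"twist":0,"gripper":50},
  {"dp":[0,-5,8],"twist":0,"gripper":50},
  {"dp":[0,-5,9],"twist":0,"gripper":50},
  {"dp":[0,-5,8],"twist":0,"gripper":50},
  {"dp":[0,-5,8],"twist":0,"gripper":50},
  {"dp":[0,-4,6],"twist":0,"gripper":50},
  {"dp":[0,-2,3],"twist":0,"gripper":50},
  {"dp":[0,0,0],"twist":0,"gripper":50},
])

```text
clock: 21.0
tcp_pos: [0.5594, 0.2692, 0.3822]
eef_rot: [-2.28, -2.161, 0.001]
contact_force: [-0.0, -0.3, -0.7]
gripper_width: 0.056
```

```bash
python3 look.py t; python3 - <<'E'
from h import *; from cell import *
go(observe(),SLOT,86.9)
a=cv2.imread("pics/t_side.png")[50:170,160:290];b=cv2.imread("pics/t_wrist.png")
cv2.imwrite("pics/t2.png",np.hstack([cv2.resize(a,(347,320),interpolation=cv2.INTER_CUBIC),cv2.resize(b,(427,320))]))
E
```

```text
tool yaw 86.91 twist 0.0 dp [  0.3 -13.2 205.2] pos [0.56   0.2692 0.3832] F [-0.5  0.3 -2.3] w 55.9 t 21.15
```

View pics/t2.png

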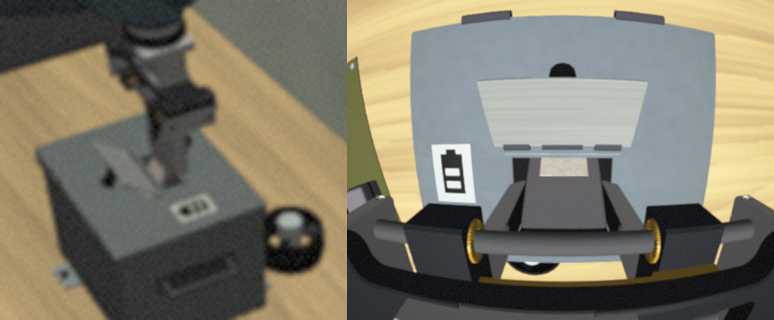

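Well inside, no contact. Release.

Request:
play_rows([
  {"dp":[0,0,0],"twist":0,"gripper":60},
  {"dp":[0,0,0],"twist":0,"gripper":75},
  {"dp":[0,0,0],"twist":0,"gripper":85},
  {"dp":[0,0,0],"twist":0,"gripper":85},
  {"dp":[0,0,0],"twist":0,"gripper":85},
  {"dp":[0,0,0],"twist":0,"gripper":85},
  {"dp":[0,0,-15],"twist":0,"gripper":85},
  {"dp":[0,0,-25],"twist":0,"gripper":85},
])

```text
clock: 21.95
tcp_pos: [0.5594, 0.2691, 0.422]
eef_rot: [-2.279, -2.16, 0.005]
contact_force: [0.6, 0.1, -0.0]
gripper_width: 0.0849
```

```bash
python3 look.py u; python3 - <<'E'
from h import *; from cell import *
go(observe(),SLOT,86.9)
a=cv2.imread("pics/u_side.png")[50:170,160:290];b=cv2.imread("pics/u_wrist.png")
cv2.imwrite("pics/u2.png",np.hstack([cv2.resize(a,(347,320),interpolation=cv2.INTER_CUBIC),cv2.resize(b,(427,320))]))
E
```

```text
tool yaw 86.92 twist 0.0 dp [-2.000e-01 -1.440e+01  2.474e+02] pos [0.5602 0.2693 0.4255] F [ 0.3  0.1 -1.1] w 84.7 t 22.1
```

View pics/u2.png

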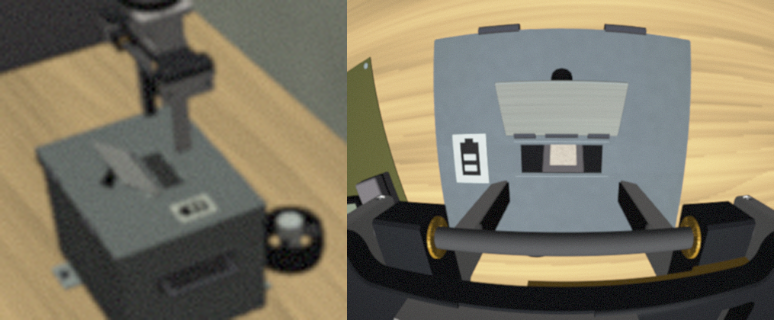

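Pack dropped in; its label is visible through the slot. Check how deep it lies.

```bash
python3 - <<'E'
from h import *; from cell import *
W=wcloud(load("wrist","u"))
for v in range(185,232,6): print(v,W[v,280].round(3),W[v,265].round(3),W[v,300].round(3))
t=HINGE-.090*BX; t[2]=.47; go(observe(),t,86.9)
E
```

```text
185 [0.529 0.27  0.178] [0.529 0.259 0.178] [0.53  0.284 0.178]
191 [0.556 0.267 0.059] [0.555 0.251 0.06 ] [0.557 0.289 0.06 ]
197 [0.561 0.267 0.065] [0.56  0.251 0.066] [0.562 0.289 0.065]
203 [0.566 0.267 0.072] [0.565 0.251 0.071] [0.567 0.288 0.072]
209 [0.571 0.267 0.078] [0.571 0.251 0.077] [0.573 0.288 0.077]
215 [0.576 0.266 0.083] [0.576 0.251 0.082] [0.578 0.287 0.082]
221 [0.582 0.266 0.087] [0.581 0.251 0.088] [0.583 0.287 0.087]
227 [0.56  0.268 0.178] [0.56  0.257 0.177] [0.562 0.283 0.176]
tool yaw 86.92 twist 0.0 dp [   0.3 -127.   -45.1] pos [0.5602 0.2693 0.4255] F [ 0.3  0.1 -1.1] w 84.7 t 22.1
```

Pack leans inside against the +x wall, visible surface z 0.06–0.09, so its centre is around 0.07 (needs < 0.108). Now shut the flap: closed fingers behind it, push +x on the knob.

Request:
play_rows([
  {"dp":[0,0,-25],"twist":0,"gripper":40},
  {"dp":[0,0,-20],"twist":0,"gripper":0},
  {"dp":[0,-30,0],"twist":0,"gripper":0},
  {"dp":[0,-35,0],"twist":0,"gripper":0},
  {"dp":[0,-35,0],"twist":0,"gripper":0},
  {"dp":[0,-27,0],"twist":0,"gripper":0},
  {"dp":[0,0,0],"twist":0,"gripper":0},
  {"dp":[0,0,0],"twist":0,"gripper":0},
])

```text
clock: 22.9
tcp_pos: [0.4328, 0.276, 0.4673]
eef_rot: [2.28, 2.161, -0.0]
contact_force: [0.1, -0.8, 0.3]
gripper_width: 0.0243
```

```bash
python3 look.py v wrist side; python3 - <<'E'
from h import *; from cell import *
t=HINGE-.090*BX; t[2]=.388; go(observe(),t,86.9)
a=cv2.imread("pics/v_side.png")[50:170,160:290];b=cv2.imread("pics/v_wrist.png")
cv2.imwrite("pics/v2.png",np.hstack([cv2.resize(a,(347,320),interpolation=cv2.INTER_CUBIC),cv2.resize(b,(427,320))]))
E
```

```text
tool yaw 86.89 twist -0.0 dp [ 0.5 -0.5 79.3] pos [0.4337 0.2759 0.4673] F [ 0.7  0.1 -0.3] w 16.5 t 23.0
```

View pics/v2.png

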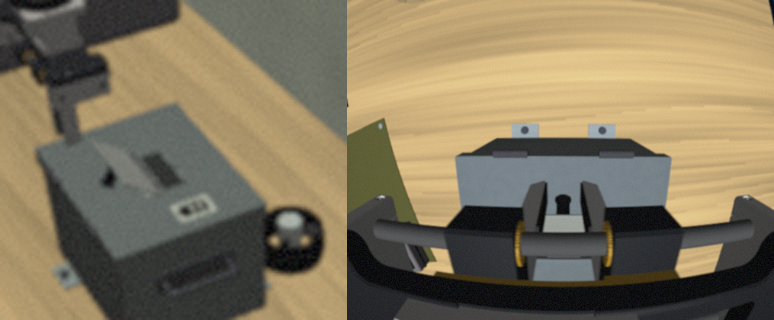

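Request:
play_rows([
  {"dp":[0,0,25],"twist":0,"gripper":0},
  {"dp":[0,0,30],"twist":0,"gripper":0},
  {"dp":[0,0,22],"twist":0,"gripper":0},
  {"dp":[0,10,0],"twist":0,"gripper":0},
  {"dp":[0,10,0],"twist":0,"gripper":0},
  {"dp":[0,10,0],"twist":0,"gripper":0},
  {"dp":[0,10,0],"twist":0,"gripper":0},
  {"dp":[0,0,0],"twist":0,"gripper":0},
])

```text
clock: 23.8
tcp_pos: [0.4675, 0.2752, 0.3902]
eef_rot: [-2.259, -2.142, 0.05]
contact_force: [-54.4, -0.5, 27.7]
gripper_width: 0.0005
```

```bash
python3 look.py w wrist side; python3 - <<'E'
from h import *; from cell import *
t=HINGE-.045*BX; t[2]=.400; go(observe(),t,86.9)
a=cv2.imread("pics/w_side.png")[50:170,160:290];b=cv2.imread("pics/w_wrist.png")
cv2.imwrite("pics/w2.png",np.hstack([cv2.resize(a,(347,320),interpolation=cv2.INTER_CUBIC),cv2.resize(b,(427,320))]))
E
```

```text
tool yaw 87.01 twist 0.002 dp [ -0.7  10.7 -10.2] pos [0.4671 0.2753 0.3902] F [-52.1  -1.4  26.8] w 0.2 t 23.9
```

View pics/w2.png

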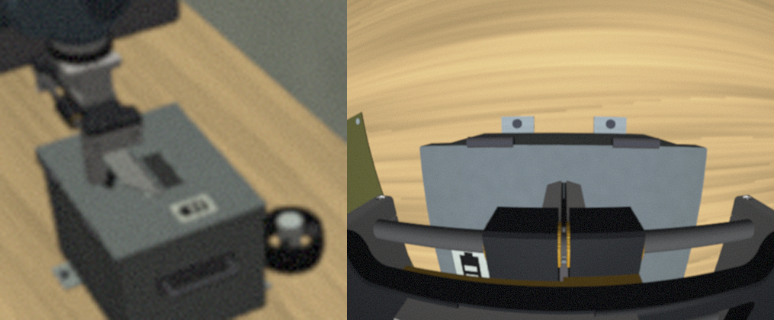

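The knob head sits nearly level with the hinge, so pushing there jams (54 N). I back off and push at the free edge instead, 30 mm to the side of the knob.

Request:
play_rows([
  {"dp":[0,-15,-3],"twist":0,"gripper":0},
  {"dp":[0,-20,0],"twist":0,"gripper":0},
  {"dp":[15,0,0],"twist":0,"gripper":0},
  {"dp":[15,0,0],"twist":0,"gripper":0},
  {"dp":[0,10,0],"twist":0,"gripper":0},
  {"dp":[0,10,0],"twist":0,"gripper":0},
  {"dp":[0,8,0],"twist":0,"gripper":0},
  {"dp":[0,0,0],"twist":0,"gripper":0},
])

```text
clock: 24.7
tcp_pos: [0.469, 0.3038, 0.3935]
eef_rot: [-2.282, -2.159, 0.001]
contact_force: [0.1, 0.8, 1.2]
gripper_width: 0.0005
```

```bash
python3 - <<'E'
from h import *; from cell import *
t=HINGE-.045*BX; t[2]=.391; go(observe(),t,86.9)
E
```

```text
tool yaw 86.84 twist -0.001 dp [-29.3  10.8   2.5] pos [0.469  0.3038 0.3935] F [0.1 0.8 1.2] w 0.5 t 24.7
```

Request:
play_rows([
  {"dp":[0,6,0],"twist":0,"gripper":0},
  {"dp":[0,6,0],"twist":0,"gripper":0},
  {"dp":[0,6,0],"twist":0,"gripper":0},
  {"dp":[0,0,0],"twist":0,"gripper":0},
  {"dp":[0,0,0],"twist":0,"gripper":0},
  {"dp":[0,0,0],"twist":0,"gripper":0},
  {"dp":[0,0,0],"twist":0,"gripper":0},
  {"dp":[0,0,0],"twist":0,"gripper":0},
])

```text
clock: 25.5
tcp_pos: [0.4856, 0.3031, 0.3934]
eef_rot: [-2.28, -2.16, 0.001]
contact_force: [-4.1, 1.4, 2.4]
gripper_width: 0.0004
```

```bash
python3 look.py x wrist side; python3 - <<'E'
from h import *; from cell import *
t=HINGE+.05*BX; t[2]=.391; go(observe(),t,86.9)
a=cv2.imread("pics/x_side.png")[50:170,160:290];b=cv2.imread("pics/x_wrist.png")
cv2.imwrite("pics/x2.png",np.hstack([cv2.resize(a,(347,320),interpolation=cv2.INTER_CUBIC),cv2.resize(b,(427,320))]))
E
```

```text
tool yaw 86.9 twist -0.0 dp [-29.5  89.1   2.4] pos [0.4856 0.3031 0.3935] F [-2.2  0.6  2.6] w 0.4 t 25.6
```

View pics/x2.png

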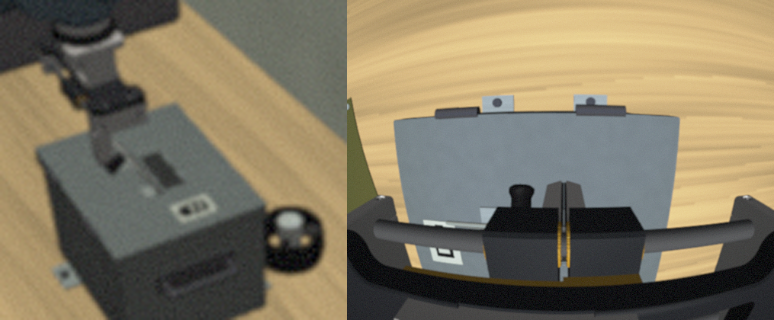

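Flap is coming up with ~3 N. Continue.

Request:
play_rows([
  {"dp":[0,6,-2],"twist":0,"gripper":0},
  {"dp":[0,7,-1],"twist":0,"gripper":0},
  {"dp":[0,7,0],"twist":0,"gripper":0},
  {"dp":[0,7,0],"twist":0,"gripper":0},
  {"dp":[0,7,0],"twist":0,"gripper":0},
  {"dp":[0,7,0],"twist":0,"gripper":0},
  {"dp":[0,7,0],"twist":0,"gripper":0},
  {"dp":[0,0,0],"twist":0,"gripper":0},
])

```text
clock: 26.4
tcp_pos: [0.5345, 0.3004, 0.3967]
eef_rot: [2.28, 2.159, 0.002]
contact_force: [-0.5, -0.0, 0.2]
gripper_width: 0.0006
```

```bash
python3 look.py y wrist side; python3 - <<'E'
from h import *; from cell import *
t=HINGE+.05*BX; t[2]=.391; go(observe(),t,86.9)
a=cv2.imread("pics/y_side.png")[50:170,160:290];b=cv2.imread("pics/y_wrist.png")
cv2.imwrite("pics/y2.png",np.hstack([cv2.resize(a,(347,320),interpolation=cv2.INTER_CUBIC),cv2.resize(b,(427,320))]))
E
```

```text
tool yaw 86.91 twist 0.0 dp [-29.6  40.8   5.9] pos [0.5338 0.3006 0.3968] F [-0.2  0.9  0.2] w 0.7 t 26.5
```

View pics/y2.png

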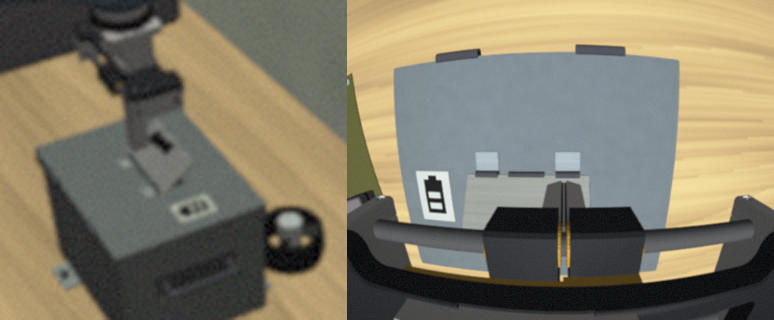

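Flap about 40° and going down. Continue, then press it down from above.

Request:
play_rows([
  {"dp":[0,8,0],"twist":0,"gripper":0},
  {"dp":[0,8,0],"twist":0,"gripper":0},
  {"dp":[0,8,0],"twist":0,"gripper":0},
  {"dp":[0,8,0],"twist":0,"gripper":0},
  {"dp":[0,0,4],"twist":0,"gripper":0},
  {"dp":[0,0,4],"twist":0,"gripper":0},
  {"dp":[0,0,3],"twist":0,"gripper":0},
  {"dp":[0,0,0],"twist":0,"gripper":0},
])

```text
clock: 27.3
tcp_pos: [0.5649, 0.2989, 0.3847]
eef_rot: [-2.28, -2.161, 0.002]
contact_force: [-0.8, -1.3, 0.3]
gripper_width: 0.0005
```

```bash
python3 - <<'E'
from h import *; from cell import *
t=HINGE+.05*BX; t[2]=.384; go(observe(),t,86.9)
E
```

```text
tool yaw 86.93 twist 0.001 dp [-29.6   9.6   0.7] pos [0.5649 0.2989 0.3847] F [-0.8 -1.3  0.3] w 0.5 t 27.3
```

Request:
play_rows([
  {"dp":[0,0,1],"twist":0,"gripper":0},
  {"dp":[0,0,1],"twist":0,"gripper":0},
  {"dp":[0,0,1],"twist":0,"gripper":0},
  {"dp":[0,0,1],"twist":0,"gripper":0},
  {"dp":[0,0,0],"twist":0,"gripper":0},
  {"dp":[0,0,0],"twist":0,"gripper":0},
  {"dp":[0,0,0],"twist":0,"gripper":0},
  {"dp":[0,0,0],"twist":0,"gripper":0},
])

```text
clock: 28.1
tcp_pos: [0.5653, 0.299, 0.3829]
eef_rot: [2.28, 2.161, 0.0]
contact_force: [-2.0, -1.1, 5.6]
gripper_width: 0.0005
```

Request:
play_rows([
  {"dp":[0,0,2],"twist":0,"gripper":0},
  {"dp":[0,0,2],"twist":0,"gripper":0},
  {"dp":[0,0,0],"twist":0,"gripper":0},
  {"dp":[0,0,0],"twist":0,"gripper":0},
  {"dp":[0,0,0],"twist":0,"gripper":0},
  {"dp":[0,0,0],"twist":0,"gripper":0},
  {"dp":[0,0,0],"twist":0,"gripper":0},
  {"dp":[0,0,0],"twist":0,"gripper":0},
])

```text
clock: 28.9
tcp_pos: [0.5653, 0.2991, 0.3826]
eef_rot: [2.279, 2.161, 0.001]
contact_force: [-9.6, -4.8, 19.4]
gripper_width: 0.0007
```

```bash
python3 - <<'E'
from h import *; from cell import *
t=HINGE+.05*BX; t[2]=.384; go(observe(),t,86.9)
E
```

```text
tool yaw 86.95 twist 0.001 dp [-29.8   9.3  -1.3] pos [0.5653 0.2991 0.3826] F [-9.6 -4.8 19.4] w 0.7 t 28.9
```

Solid against the stop (19 N, no further travel). Lift clear and look.

Request:
play_rows([
  {"dp":[0,0,-10],"twist":0,"gripper":0},
  {"dp":[0,0,-25],"twist":0,"gripper":0},
  {"dp":[0,0,-35],"twist":0,"gripper":0},
  {"dp":[0,-10,-35],"twist":0,"gripper":0},
  {"dp":[0,-30,-20],"twist":0,"gripper":0},
  {"dp":[0,-30,0],"twist":0,"gripper":0},
  {"dp":[0,0,0],"twist":0,"gripper":0},
  {"dp":[0,0,0],"twist":0,"gripper":0},
])

```text
clock: 29.7
tcp_pos: [0.4953, 0.3027, 0.5026]
eef_rot: [2.28, 2.161, 0.001]
contact_force: [-0.2, 0.7, -0.1]
gripper_width: 0.0003
```

```bash
python3 look.py z; python3 - <<'E'
from h import *; from cell import *
s=observe();go(s,HINGE,86.9)
W=cloud(load("side","z"));A=cloud(load("side","a"))
c=load("side","z")
for tag,X in (("z",W),("a",A)):
    P=X.reshape(-1,3);P=P[np.isfinite(P[:,0])];q=P-(HINGE+[0,-.005,0]);x=q@BX;y=q@BY
    m=(x>.008)&(x<.052)&(abs(y)<.042)&(abs(y)>.018)&(abs(q[:,2])<.06)
    f=np.polyfit(x[m],q[m,2],1);print(tag,m.sum(),"flap slope",f[0].round(3),"z",f[1].round(4))
# others: compare scene and side images vs start
for n in("scene","side"):
    d=cv2.absdiff(cv2.imread(f"pics/a_{n}.png"),cv2.imread(f"pics/z_{n}.png")).max(2); 
    for k,p in dict(thick=(.60,-.165,.05),):
        pass
    for k,(x0,y0,x1,y1) in (dict(mat=(205,240,295,285),thr=(345,298,385,335)) if n=="scene" else dict(mat=(290,178,372,245),thr=(256,122,284,154))).items():
        print(n,k,"changed px",(d[y0:y1,x0:x1]>40).sum())
a=cv2.imread("pics/z_side.png")[50:250,160:380];b=cv2.imread("pics/z_scene.png")[180:350,200:480]
cv2.imwrite("pics/z2.png",np.hstack([cv2.resize(a,(352,320),interpolation=cv2.INTER_CUBIC),cv2.resize(b,(448,320))])) 
E
```

```text
tool yaw 86.88 twist -0.0 dp [-29.3  28.7 320. ] pos [0.4962 0.3025 0.502 ] F [-0.3  0.  -0.5] w 0.4 t 29.85
z 109 flap slope -0.005 z 0.0001
a 114 flap slope -0.013 z 0.0004Traceback (most recent call last):
  File "<stdin>", line 12, in <module>
ValueError: too many values to unpack (expected 2)
```

View pics/z_wrist.png

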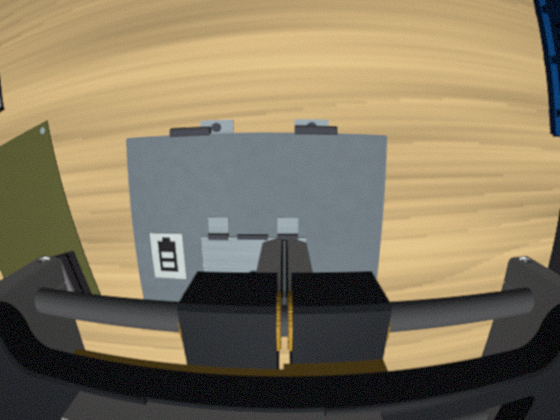

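Flap slope is ~0 now, like at the start. The comparison part failed on a leftover line of mine; redo it.

```bash
python3 - <<'E'
from h import *
for n,dd in (("scene",dict(mat=(205,240,295,285),thr=(345,298,385,335))),("side",dict(mat=(290,178,372,245),thr=(256,122,284,154)))):
    d=cv2.absdiff(cv2.imread(f"pics/a_{n}.png"),cv2.imread(f"pics/z_{n}.png")).max(2)
    for k,(x0,y0,x1,y1) in dd.items(): print(n,k,(d[y0:y1,x0:x1]>40).sum())
a=cv2.imread("pics/z_side.png")[50:250,160:380];b=cv2.imread("pics/z_scene.png")[180:350,200:480]
cv2.imwrite("pics/z3.png",np.hstack([cv2.resize(a,(352,320),interpolation=cv2.INTER_CUBIC),cv2.resize(b,(448,320))]))
E
```

```text
scene mat 0
scene thr 0
side mat 247
side thr 0
```

View pics/z3.png

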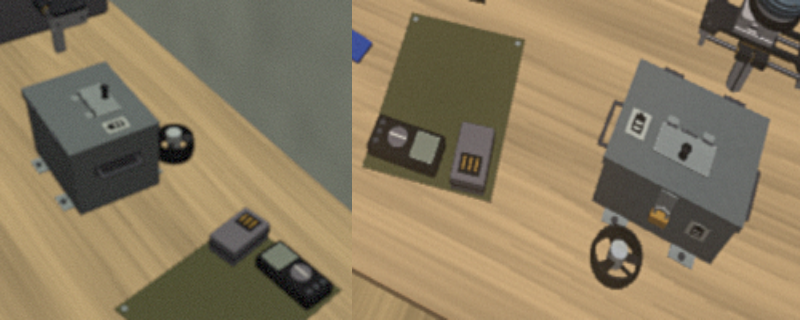

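The flap lies flat and shut, the pack is gone from the mat, and the other items haven't moved. The side-view change on the mat is just the spot where the pack lay. Hand in.

```bash
python3 -c "
from cell import *
print(sign_off())"
```

```text
the job is handed in; nothing more can be done
None
```

I posted the dead grey pack through the slot, shut the flap, and handed the job in at about 30 s of the 72 s. The sign-off gives no verdict, so the checks below are my own.

**What I did**
- **Flap up:** I lifted it by its knob and pushed it back with closed fingers.
- **Tipping the pack:** it was held level in the grip and did not sag. I tipped it to about 59° by pressing its tail on the box's −x lid edge, then lowered it along its own axis into the slot and let go.
- **Flap shut:** I pushed it over by its free edge and pressed it down to the stop with 19 N.

**Last checks**
- **Pack:** through the slot, depth showed its visible surface at z 0.06–0.09 m. I estimate its centre at about 0.07 m, below the 0.108 m limit. It leans inside and was not measured again after the flap was shut.
- **Flap:** the measured slope is −0.005 rad, so it is shut, and the picture shows it lying flat.
- **Other items:** the scene view shows no pixel change at the thick pack, meter or thruster. In the side view, only the mat area changed (247 pixels); I put that down to the pack being gone from there.
- **Robot:** clear of everything, contact force about 0.

**What went wrong or disagreed**
- My first try at shutting the flap jammed on the knob at about 54 N horizontal (about 60 N in all) at the closed fingertips. I backed off and pushed elsewhere.
- One early row during the lift went 7 mm the wrong way (down) and was undone by the next.
- The side and scene cameras disagreed by about 10 mm in y. I trusted the close wrist view.

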